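# Mount the probe carrier on the dovetail rail and clamp it

## Robot

A 7-joint arm with a two-finger parallel gripper is mounted at the origin on the work surface. World frame = base frame: x ahead of the robot, y to its left, z up, the work surface at z = 0. Lengths are in m, angles in rad, forces in N, time in s.
With the tool pointing down it reaches from about 0.4 to 0.75 m from the base axis. Payload 19.5 kg.
Tool frame: the origin (TCP) lies midway between the tips of the shut fingers; the grasp point (between the pads) lies 19 mm behind it; z points along the fingers, y is the direction in which the jaws open and shut (so a half turn about z gives the same grasp; the last joint's range is limited). The gripper opens to 85 mm and grips with 20 to 120 N. Pads are 22 mm wide; open, the fingers measure 114 mm over their backs; the gripper's body (76 mm by 85 mm) begins 54 mm behind the grasp point. The pads swing forward as they close: fully open they stand 13 mm farther back than shut.
Start: joints at [-1.366, 0.707, -0.028, 1.485, 0.022, 0.951, -0.075], TCP at [0.14, 0.558, 0.231] pointing down, gripper open.
Joint ranges: [-2.71, 2.71], [-0.32, 2.16], [-1.57, 1.52], [0, 2.45], [-1.46, 4.6], [0, 2.02], [-2.83, 2.83]. Speed limits (rad/s): [1.89, 1.89, 2.57, 2.57, 3.01, 3.01, 3.01].

## Interface

Orientations are given as a rotation vector (axis times angle).
In Python, from bench import telemetry, optics, order gives the robot as it stands.
- The arm moves only by the tool apply_moves, never from a script. Its argument "series" is one flat list of numbers, 5 for each row, row after row: the shift along the tool's x, y, z in m, then the turn about the tool's z in degrees, then the gripper command: -1 is shut, 1 is fully open, values between are in proportion. In form: [dx, dy, dz, turn, grip, dx, dy, dz, turn, grip, ...]. A call has 1 to 5 rows; each row is the pose to reach, as a shift and turn from the pose commanded when the call began, along the tool's axes at that moment; what a row does not reach only later rows make up. A row lasts 1/12 s, in which the tool goes at most 41.7 mm and 7.16 degrees, less where a joint would pass 70% of its speed; a pose out of reach is approached as far as the arm can. A call with a gripper value outside its range is refused whole. The fingers move at their own pace and stop on an object; "grip_force" is the grip in N (left out, the last holds). Time passes only in rows, so rows that repeat a pose let the fingers close. It gives the time, the measured TCP pose, the force and the opening at its end, in the units of the state.
- telemetry.observe(): the state, without advancing time (a new reading comes with each control period).
- optics.get_image(name): name is "scene" or "top" or "wrist"; returns (picture, depth): 400x640x3 uint8, red, green, blue; 400x640 float32, m along the optical axis (not along the pixel's ray), 0 where there is no reading.
- optics.camera_info(name): a dict with "intrinsics" (3x3 intrinsics, pixels), "pose" (4x4, takes a point from camera to world coordinates); the wrist camera has in their place "hand_eye" (4x4, takes a point from camera to tool coordinates, whose origin is the TCP and whose axes are the flange's). Camera axes: x right, y down, z forward; pixel columns grow to the right and rows downward; lengths in m; the calibration is good to about 2 mm. A picture is of the moment at which its call begins: read the wrist's pose just before it. camera_info takes no time and is no camera call.
- order.close_job(): hands the job in, once; it reports no verdict.
The state is a dict: "t": time; "joint_positions": joint angles; "joint_velocities": joint speeds; "effort": joint torques, N m; "position": TCP position; "eef_rot": TCP orientation; "contact_force": force on the tool from outside, world axes, zero at the start; "wrist_torque": the same for the moment, N m; "width": finger opening in m.
Only numpy, scipy, OpenCV 4.12 (cv2) and the standard library are available. Lean on these libraries where they do the work, as an engineer would, in place of code of your own. Each camera call takes 0.05 s, during which the arm holds its last target.

## Task

Slide the loose probe carrier onto the dovetail rail from the rail's open end, its funnelled front end first and its knob side away from the robot, and ease it along by feel, without forcing it, until it is pressed home against the buffer bar of the stop. Then turn its side clamp knob clockwise until it comes up against its end, so that the carrier stays clamped there, and let go. Leave the other things on the bench as they are.

Things in the scene. Friction and masses are not known exactly. Their poses are not given: they have to be found in the camera images.
- carrier: Loose aluminium carrier, 0.3 to 0.5 kg: block 60 x 60 mm, 25 mm high, dovetail slot along x underneath, square post on top, clamp lug with black knob on its -y side. Origin: centre of the underside; x forward (the funnelled end that goes on first), z up. It starts standing on the table, x within 0.5 rad of the robot's left (+y). Seated, its underside is 24 mm above the rail's, x axes alike.
- carrier_post (a point): Grip point on the axis of the square steel post, 24 x 24 mm, flat sides along the carrier's x and y: 8 mm to +y of the carrier's origin and 52 mm above its underside. The post rises from 25 to 67 mm above the underside.
- carrier_lead (a point): Middle of the front face, at the slot's roof: 30 mm ahead of the carrier's origin, 15 mm above its underside; the strip 4 to 10 mm above this point meets the stop. The slot is 1.2 mm wider than the rail on each side and its roof lies on the rail's top; over the front 12 mm it flares out by 3 mm at the sides and above, as a lead-in.
- clamp (a joint): Angle of the clamp knob, rad: 0 to 0.3 (slack) at the start, grows clockwise seen from above, hard end at 1.35 (tight). It takes about 0.1 N m to turn; from 0.5 to 0.9 on, the sprung clamping piece meets the rail and it stiffens to about 0.2 N m. It stays where it is left. Tightened before, the carrier does not go on the rail.
- clamp_grip (a point): Grip point of the knob, an upright black bar 34 mm long, 10 mm thick, 30 mm high on a disc 32 mm across: on its upright axis, 50 mm to -y of the carrier's origin, 45.5 mm above the carrier's underside; the bar spans 26.5 to 56.5 mm above it. Its x axis runs along the bar: along the carrier's x when the joint reads 0, turning clockwise with the knob.
- rail: Fixed steel rail. Origin: centre of the underside of its dark base plate (200 x 70 x 15 mm); x along the rail from the open end to the stop, within 0.3 rad of the robot's left (+y); z up. The dovetail is 180 mm long (x -90 to +90 mm), 24 mm wide below (z 25 mm), 40 mm wide at its top (z 39 mm), on a 24 mm neck.
- rail_mouth (a point): Middle of the top edge of the dovetail's open end: rail x = -90 mm, z = 39 mm.
- stop: Stop: dark block 22 x 52 x 20 mm fixed on the rail's top, 45 to 68 mm beyond the rail's middle, with a steel buffer bar (36 x 6 x 6 mm, 4 to 10 mm above the rail's top) on two rods before it. Origin: middle of the block's face that looks to the open end, at rail-top height; x along the rail. The bar's face stands 8 to 48 mm before this face, where it was last set (not given): find it by feel.
- pin (a joint): Travel, m, of a small sprung brass pin (5 mm across, under 1 N) that stands 4 mm out of the middle of the buffer bar: 0 untouched, pressed in by the carrier's front face, about 0.004 when the carrier is home against the bar. Home, the carrier leans on the bar with a push of 5 to 15 N (over 30 N is forcing it); let go, it stays there by friction.
- panel_coated: Bystander: flat steel test panel 75 x 150 x 4 mm, half blue coated, lying on the table; origin under its centre.
- panel_bare: Bystander: flat dark steel panel 75 x 150 x 4 mm with two holes, lying on the table; origin under its centre.
- jar: Bystander: closed amber jar, 60 mm across, 75 mm tall; origin under its centre.
- puck: Bystander: steel disc 50 mm across, 22 mm high; origin under its centre.
- block: Bystander: steel reference block 40 x 30 x 20 mm; origin under its centre.
- driver: Bystander: screwdriver lying on the table.
- gauge: Bystander: black hand-held thickness gauge 62 x 125 x 26 mm, lying flat; origin under its centre.

How it is judged:
On the way, in this order (a step that is already met when the one before it is completed fails the run):
1. the carrier is on the dovetail from its open end, at least 30 mm of it engaged, its clamp still slack (z of carrier in the frame of rail between 0.02 and 0.028 m and y of carrier in the frame of rail between -0.004 and 0.004 m and angle between the x axis of carrier and the x axis of rail, either way round below 0.07 rad and angle between the z axis of carrier and the z axis of rail, either way round below 0.07 rad and value of joint clamp below 0.6 rad and x of carrier_lead in the frame of rail_mouth above 0.03 m), for 0.1 s.
2. the carrier on the rail is pressed home against the stop with more than 3 N, its clamp still slack (z of carrier in the frame of rail between 0.02 and 0.028 m and y of carrier in the frame of rail between -0.004 and 0.004 m and angle between the x axis of carrier and the x axis of rail, either way round below 0.07 rad and angle between the z axis of carrier and the z axis of rail, either way round below 0.07 rad and value of joint pin above 0.0025 m and x of carrier_lead in the frame of stop between -0.055 and -0.004 m and value of joint clamp below 0.6 rad and contact force between carrier and stop above 3 N), for 0.1 s.
3. the clamp is tightened with the carrier still at the stop (z of carrier in the frame of rail between 0.02 and 0.028 m and y of carrier in the frame of rail between -0.004 and 0.004 m and angle between the x axis of carrier and the x axis of rail, either way round below 0.07 rad and angle between the z axis of carrier and the z axis of rail, either way round below 0.07 rad and value of joint pin above 0.0025 m and x of carrier_lead in the frame of stop between -0.055 and -0.004 m and value of joint clamp above 1.2 rad), for 0.2 s.
At the end, for the whole second after the job is handed in: The carrier is on the dovetail rail, square to it and down on it, its front face within 1.5 mm of the stop's buffer bar (pin pressed in by more than 2.5 of its 4 mm), the clamp knob past 1.2 rad (end at 1.35), all at rest (all of step 3 and linear speed of carrier below 0.01 m/s and angular speed of carrier below 0.1 rad/s); the robot touches nothing.
It fails at once if while it is being slid on, not yet at the stop, the carrier is pressed against the rail with more than 35 N (value of joint clamp below 0.6 rad and value of joint pin below 0.001 m and contact force between carrier and rail above 35 N).
It fails at once if the carrier is pressed against the stop with more than 30 N (contact force between carrier and stop above 30 N).
It fails at once if a bystander is moved by more than 20 mm (distance of any of panel_coated, panel_bare, jar, puck, block, driver, gauge from where it was at the start of the episode above 0.02 m).
It also fails if it takes over 70 s, if anything falls off the work surface, if the arm or the gripper's body presses on something with over 40 N, if the wrist force passes 120 N, or if a joint passes its speed limit or range.

## Working session

There is one attempt and no reset: what is moved stays moved. The work goes in short steps, Python scripts to look and compute and a tool call to move; the robot and the scene stay as the last step left them, time stands still between calls to the robot, and variables do not carry over. Pictures are saved under pics/ and viewed, and the job is handed in when it is done.

Besides the shell and the picture viewer there is one more tool, called after "Emit:" in YAML: its name, and indented under it one key for each argument. apply_moves: Moves the arm, as the interface text tells. Its arguments: {"type":"object","properties":{"series":{"type":"array","items":{"type":"number"}},"grip_force":{"type":"number"}},"required":["series"]}

```bash
ls; mkdir -p pics; python3 - <<'E'
from bench import telemetry, optics, order
import cv2,numpy as np
np.set_printoptions(precision=4,suppress=True)
print(telemetry.observe())
for n in ["scene","top","wrist"]:
    i=optics.camera_info(n); print(n,{k:np.array(v) if not isinstance(v,(str,int)) else v for k,v in i.items()})
for n in ["scene","top"]:
    p,d=optics.get_image(n); cv2.imwrite(f"pics/{n}0.png",p[:,:,::-1]); np.save(f"{n}0.npy",d); np.save(f"{n}0p.npy",p)
E
```

```text
pics
{'t': 0.0, 'joint_positions': array([-1.3657,  0.7071, -0.0276,  1.485 ,  0.022 ,  0.9509, -0.0755]), 'joint_velocities': array([-0.0002,  0.0002, -0.0001,  0.0015,  0.0006,  0.0007,  0.001 ]), 'effort': array([ -0.0005, -88.3205,   1.2345, -23.6167,   0.0169,   0.0065,
        -0.    ]), 'position': array([0.1404, 0.5573, 0.2308]), 'eef_rot': array([-0.3868, -3.1176,  0.0017]), 'contact_force': array([0.0909, 0.1408, 1.0637]), 'wrist_torque': array([-0.0327,  0.0059,  0.011 ]), 'width': 0.0853551969715905}
scene {'intrinsics': array([[361.9884,   0.    , 318.4872],
       [  0.    , 361.9884, 193.6402],
       [  0.    ,   0.    ,   1.    ]]), 'pose': array([[ 0.4941,  0.6069, -0.6225,  1.1681],
       [ 0.8692, -0.3616,  0.3373, -0.3365],
       [-0.0204, -0.7077, -0.7062,  0.7174],
       [ 0.    ,  0.    ,  0.    ,  1.    ]])}
top {'intrinsics': array([[403.3041,   0.    , 314.6289],
       [  0.    , 403.3041, 199.3166],
       [  0.    ,   0.    ,   1.    ]]), 'pose': array([[ 0.0097, -0.9816,  0.1906,  0.3985],
       [-0.9999, -0.0089,  0.0053, -0.0107],
       [-0.0035, -0.1907, -0.9817,  1.0218],
       [ 0.    ,  0.    ,  0.    ,  1.    ]])}
wrist {'intrinsics': array([[328.1036,   0.    , 312.462 ],
       [  0.    , 328.1036, 202.8325],
       [  0.    ,   0.    ,   1.    ]]), 'hand_eye': array([[ 0.0008, -0.9634, -0.2681,  0.0674],
       [ 1.    ,  0.001 , -0.0005,  0.0002],
       [ 0.0008, -0.2681,  0.9634, -0.1433],
       [ 0.    ,  0.    ,  0.    ,  1.    ]])}
```

View pics/scene0.png

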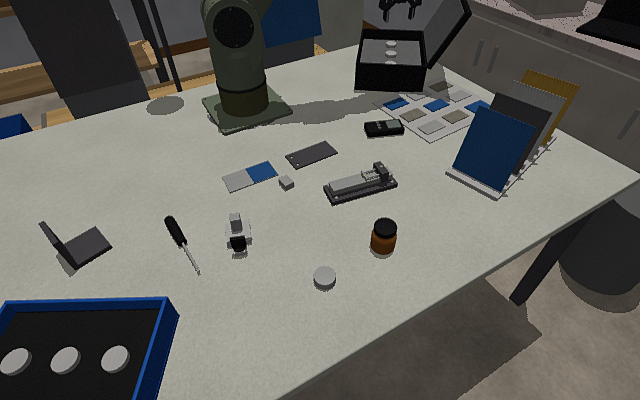

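View pics/top0.png

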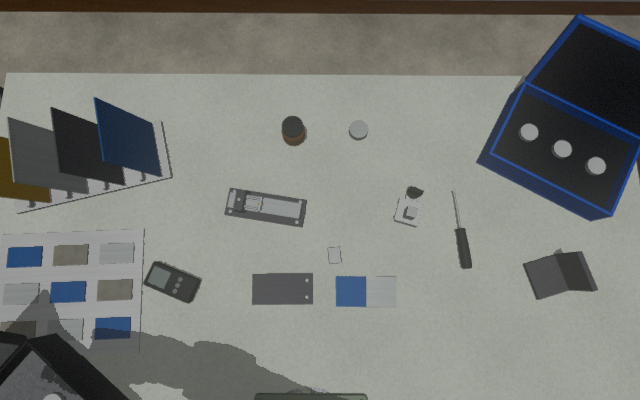

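The scene view shows the rail at about (360,187), the carrier at (237,235) with its knob nearest that camera, and the jar, puck and panels around them. In the top view the rail is at (265,207) with its stop at the left end, and the carrier is at (408,210) with its knob at (415,191).

```bash
python3 - <<'E'
import cv2,numpy as np
p=np.load("top0p.npy")[:,:,::-1]
a=cv2.resize(p[175:240,215:315],None,fx=8,fy=8,interpolation=cv2.INTER_CUBIC)
b=cv2.resize(p[175:235,370:470],None,fx=8,fy=8,interpolation=cv2.INTER_CUBIC)
cv2.imwrite("pics/topA.png",a);cv2.imwrite("pics/topB.png",b)
E
```

```text
(no output)
```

View pics/topA.png

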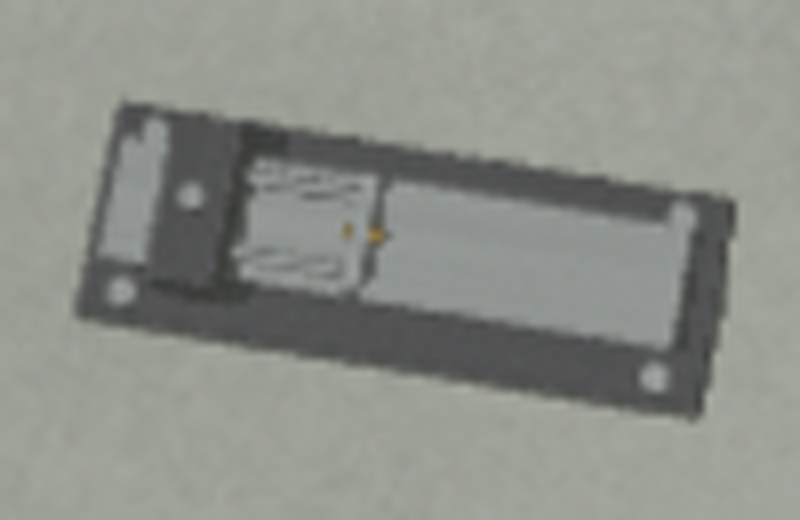

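View pics/topB.png

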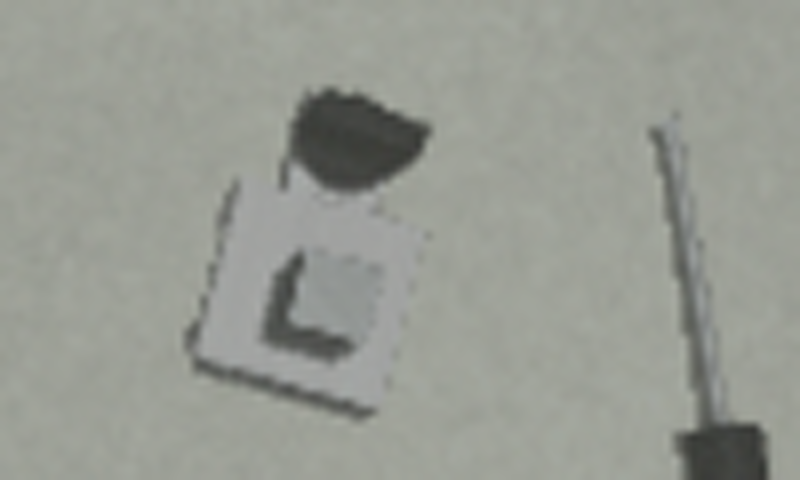

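```bash
cat > h.py <<'E'
from bench import telemetry, optics, order
import cv2,numpy as np
from scipy.spatial.transform import Rotation as R
np.set_printoptions(precision=4,suppress=True)
def px2w(uv,z,K,T):
    uv=np.atleast_2d(np.array(uv,float)); K=np.array(K);T=np.array(T)
    r=np.c_[(uv[:,0]-K[0,2])/K[0,0],(uv[:,1]-K[1,2])/K[1,1],np.ones(len(uv))]@T[:3,:3].T
    s=(z-T[2,3])/r[:,2]
    return T[:3,3]+r*s[:,None]
def w2px(P,K,T):
    P=np.atleast_2d(P);K=np.array(K);T=np.array(T)
    c=(P-T[:3,3])@T[:3,:3]
    return np.c_[c[:,0]/c[:,2]*K[0,0]+K[0,2],c[:,1]/c[:,2]*K[1,1]+K[1,2]]
def tool():
    s=telemetry.observe();T=np.eye(4);T[:3,:3]=R.from_rotvec(s["eef_rot"]).as_matrix();T[:3,3]=s["position"];return s,T
def wristpose():
    s,T=tool(); i=optics.camera_info("wrist"); return i["intrinsics"],T@np.array(i["hand_eye"])
def rel(target,yaw=None):
    """shift in tool axes from the current TCP to world target; yaw of the tool y axis"""
    s,T=tool(); d=T[:3,:3].T@(np.array(target)-T[:3,3])
    print("pos",T[:3,3],"toolx",T[:3,0],"tooly",T[:3,1],"toolz",T[:3,2],"shift",d)
E
python3 - <<'E'
from h import *
i=optics.camera_info("top");K,T=i["intrinsics"],i["pose"]
f=lambda l,z:px2w(np.array(l)/8+np.array([215,175])-.5+.0625,z,K,T)
a=f([(122,100),(737,200),(700,415),(78,317)],.015);print("base",a,a.mean(0),np.linalg.norm(a-np.roll(a,1,0),axis=1))
d=a[0]+a[3]-a[1]-a[2];print("yaw x",np.arctan2(d[1],d[0]))
m=f([(690,215),(672,348)],.039);print("mouth",m,m.mean(0))
g=lambda l,z:px2w(np.array(l)/8+np.array([370,175])-.5+.0625,z,K,T)
c=g([(238,180),(430,235),(375,410),(193,355)],.025);print("car",c,c.mean(0),np.linalg.norm(c-np.roll(c,1,0),axis=1)); d=c[0]+c[3]-c[1]-c[2];print(np.arctan2(d[1],d[0]))
print("post",g([(343,290)],.067)); print("knob",g([(355,125)],.0565))
s,T=tool();print(T)
E
```

```text
base [[0.624  0.2122 0.015 ]
 [0.5932 0.015  0.015 ]
 [0.5244 0.0257 0.015 ]
 [0.5537 0.2226 0.015 ]] [0.5738 0.1189 0.015 ] [0.0711 0.1997 0.0696 0.1991]
yaw x 1.4194775946147407
mouth [[0.5837 0.0289 0.039 ]
 [0.542  0.0337 0.039 ]] [0.5629 0.0313 0.039 ]
car [[ 0.5998 -0.2185  0.025 ]
 [ 0.5827 -0.2781  0.025 ]
 [ 0.5273 -0.2588  0.025 ]
 [ 0.544  -0.2028  0.025 ]] [ 0.5635 -0.2396  0.025 ] [0.0579 0.062  0.0587 0.0584]
1.2866290709497052
post [[ 0.558  -0.2401  0.067 ]]
knob [[ 0.6109 -0.2482  0.0565]]
[[-0.9697  0.2443 -0.0002  0.1404]
 [ 0.2443  0.9697 -0.0009  0.5574]
 [-0.     -0.001  -1.      0.2309]
 [ 0.      0.      0.      1.    ]]
```

Emit:
apply_moves:
  series: [-0.033, -0.024, 0, 0, 1, -0.066, -0.048, 0, 0, 1, -0.099, -0.072, 0, 0, 1, -0.132, -0.096, 0, 0, 1, -0.165, -0.12, 0, 0, 1]

```text
t: 0.52
position: [0.2719, 0.3991, 0.2312]
eef_rot: [-0.386, -3.118, 0.001]
contact_force: [1.4, 0.6, -0.6]
width: 0.0854
```

Emit:
apply_moves:
  series: [-0.033, -0.024, 0, 0, 1, -0.066, -0.048, 0, 0, 1, -0.099, -0.072, 0, 0, 1, -0.132, -0.096, 0, 0, 1, -0.165, -0.12, 0, 0, 1]

```text
t: 0.93
position: [0.4027, 0.2424, 0.2312]
eef_rot: [-0.386, -3.118, 0.0]
contact_force: [0.3, 1.6, 1.2]
width: 0.0857
```

Emit:
apply_moves:
  series: [-0.033, -0.024, 0, 0, 1, -0.066, -0.048, 0, 0, 1, -0.099, -0.072, 0, 0, 1, -0.132, -0.096, 0, 0, 1, -0.165, -0.12, 0, 0, 1]

```text
t: 1.35
position: [0.5334, 0.0855, 0.2312]
eef_rot: [-0.387, -3.117, 0.0]
contact_force: [1.0, 1.0, -0.0]
width: 0.0853
```

Emit:
apply_moves:
  series: [-0.02, -0.01, 0, 0, 1, -0.02, -0.01, 0, 0, 1, -0.02, -0.01, 0, 0, 1]

```text
t: 1.6
position: [0.5496, 0.0721, 0.2307]
eef_rot: [-0.389, -3.116, 0.0]
contact_force: [-1.3, 1.3, 0.7]
width: 0.0851
```

```bash
python3 - <<'E'
from h import *
K,T=wristpose(); p,d=optics.get_image("wrist"); np.savez("w1.npz",p=p,d=d,K=K,T=T); cv2.imwrite("pics/w1.png",p[:,:,::-1]); print(tool()[1])
E
```

```text
[[-0.9697  0.2444 -0.0009  0.5491]
 [ 0.2444  0.9697  0.0002  0.0732]
 [ 0.0009 -0.     -1.      0.231 ]
 [ 0.      0.      0.      1.    ]]
```

View pics/w1.png

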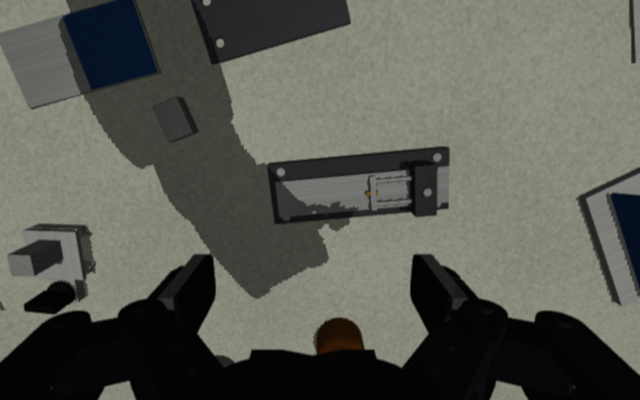

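The wrist view shows the rail base with corners near (269,164), (449,147), (449,208) and (276,223). The brass pin is at (370,192) and the carrier is at the left edge, near (50,260).

```bash
python3 - <<'E'
from h import *
w=np.load("w1.npz");p=w["p"][:,:,::-1]
a=cv2.resize(p[140:230,260:455],None,fx=4,fy=4,interpolation=cv2.INTER_CUBIC)
a=np.clip(a.astype(float)*1.7,0,255).astype(np.uint8)
cv2.imwrite("pics/w1a.png",a)
E
```

```text
(no output)
```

View pics/w1a.png

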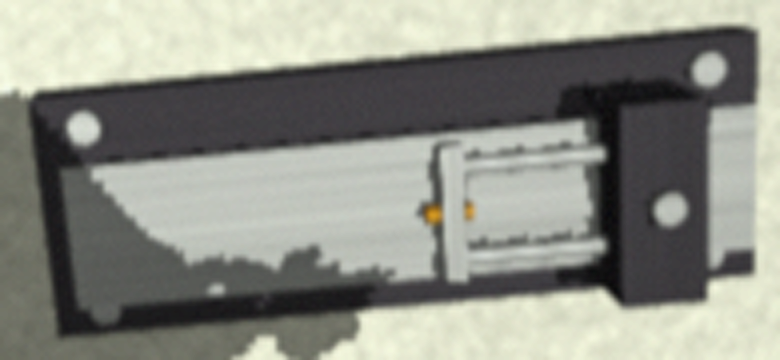

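```bash
cat >> h.py <<'E'
from scipy.optimize import least_squares
def fit(model,px,K,T,x0,fixz=0.0):
    model=np.array(model,float);px=np.array(px,float)
    def place(v):
        c,s=np.cos(v[2]),np.sin(v[2]); return np.c_[v[0]+c*model[:,0]-s*model[:,1],v[1]+s*model[:,0]+c*model[:,1],model[:,2]+fixz]
    r=least_squares(lambda v:(w2px(place(v),K,T)-px).ravel(),x0,loss='soft_l1')
    return r.x,(w2px(place(r.x),K,T)-px)
E
python3 - <<'E'
from h import *
w=np.load("w1.npz");K,T=w["K"],w["T"]
px=np.array([(36,96),(755,32),(60,333),(60,166),(84,308)])/4+np.array([260,140])-.375
M=[(-.1,.035,.015),(.1,.035,.015),(-.1,-.035,.015),(-.09,.02,.039),(-.09,-.02,.039)]
v,r=fit(M,px,K,T,[.574,.119,1.42]);print(v,r)
c,s=np.cos(v[2]),np.sin(v[2])
i=optics.camera_info("top")
pt=np.array([(122,100),(737,200),(700,415),(78,317),(690,215),(672,348)])/8+np.array([215,175])-.44
M2=[(.1,-.035,.015),(-.1,-.035,.015),(-.1,.035,.015),(.1,.035,.015),(-.09,-.02,.039),(-.09,.02,.039)]
print(fit(M2,pt,i["intrinsics"],i["pose"],[.574,.119,1.42]))
# pin tip/bar: px -> world at z .046
b=px2w(np.array([(425,213)])/4+np.array([260,140])-.375,.046,K,T);d=b[0,:2]-v[:2];print("pin tip rail x",d@[c,s],d@[-s,c])
E
```

```text
[0.5758 0.1199 1.4107] [[-1.5183 -0.0712]
 [ 1.8188 -0.1238]
 [ 0.0128  0.7256]
 [ 0.7181 -0.6033]
 [-0.8929  0.3635]]
(array([0.5745, 0.1194, 1.4244]), array([[-0.3797,  0.1246],
       [-0.1326, -0.5036],
       [ 0.0527, -0.3462],
       [-0.2851, -0.2965],
       [ 0.5722,  1.0239],
       [ 0.194 ,  0.1895]]))
pin tip rail x 0.002212234781295415 0.0003620620203809915
```

Emit:
apply_moves:
  series: [-0.01, -0.04, 0, 0, 1, -0.02, -0.08, 0, 0, 1, -0.03, -0.12, 0, 0, 1, -0.04, -0.16, 0, 0, 1, -0.05, -0.2, 0, 0, 1]

```text
t: 2.07
position: [0.5486, -0.1338, 0.2316]
eef_rot: [-0.384, -3.118, -0.0]
contact_force: [1.1, 0.2, -0.2]
width: 0.0852
```

Emit:
apply_moves:
  series: [-0.01, -0.03, 0, 1, 1, -0.02, -0.06, 0.01, 2, 1, -0.026, -0.1, 0.02, 2, 1, -0.026, -0.1, 0.03, 2, 1, -0.026, -0.1, 0.03, 2, 1]

```text
t: 2.48
position: [0.5487, -0.2371, 0.1995]
eef_rot: [-0.443, -3.107, -0.0]
contact_force: [1.2, 1.4, -0.1]
width: 0.0852
```

```bash
python3 - <<'E'
from h import *
K,T=wristpose(); p,d=optics.get_image("wrist"); np.savez("w2.npz",p=p,d=d,K=K,T=T); cv2.imwrite("pics/w2.png",p[:,:,::-1]); print(tool()[1])
E
```

```text
[[-0.9607  0.2774 -0.0014  0.5495]
 [ 0.2774  0.9607  0.0011 -0.2355]
 [ 0.0017  0.0007 -1.      0.2007]
 [ 0.      0.      0.      1.    ]]
```

View pics/w2.png

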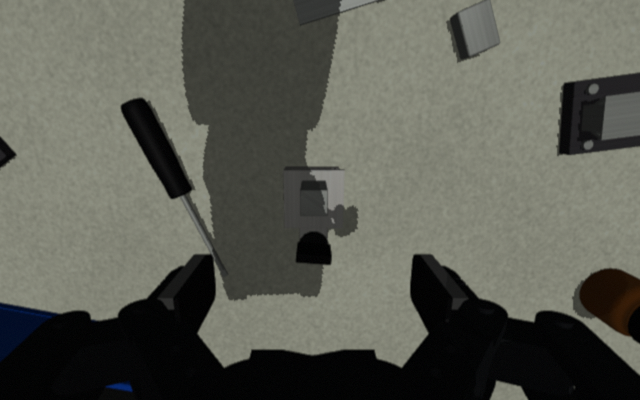

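The wrist view shows the carrier, already square to the tool. Its block runs from about (285,168) to (345,235), the post top is around (313,200), and the knob is at (314,248).

```bash
python3 - <<'E'
from h import *
w=np.load("w2.npz");p=w["p"][:,:,::-1]
a=cv2.resize(p[160:270,275:365],None,fx=5,fy=5,interpolation=cv2.INTER_CUBIC)
a=np.clip(255*(a/255.)**.5,0,255).astype(np.uint8)
cv2.imwrite("pics/w2a.png",a)
d=w["d"]; print(d[190:225:4,296:334:4])
E
```

```text
[[0.3264 0.2835 0.2829 0.2828 0.2826 0.282  0.2834 0.2821 0.3239 0.3247]
 [0.3258 0.2835 0.2835 0.284  0.2846 0.2834 0.2835 0.2831 0.3266 0.3259]
 [0.3278 0.2857 0.2848 0.2842 0.284  0.2854 0.2853 0.2845 0.3281 0.3276]
 [0.3286 0.2852 0.2844 0.2851 0.2859 0.2856 0.2846 0.2847 0.3294 0.3289]
 [0.3302 0.2861 0.2863 0.2866 0.2879 0.2873 0.2874 0.2857 0.3293 0.3302]
 [0.3308 0.2872 0.2869 0.286  0.2864 0.2871 0.2874 0.2868 0.3314 0.3307]
 [0.3327 0.2876 0.287  0.2882 0.2874 0.289  0.2901 0.2876 0.3327 0.332 ]
 [0.3347 0.334  0.3341 0.3345 0.3337 0.3345 0.3327 0.3341 0.333  0.3328]
 [0.3337 0.3348 0.3346 0.3342 0.3339 0.335  0.334  0.3342 0.3335 0.3333]]
```

View pics/w2a.png

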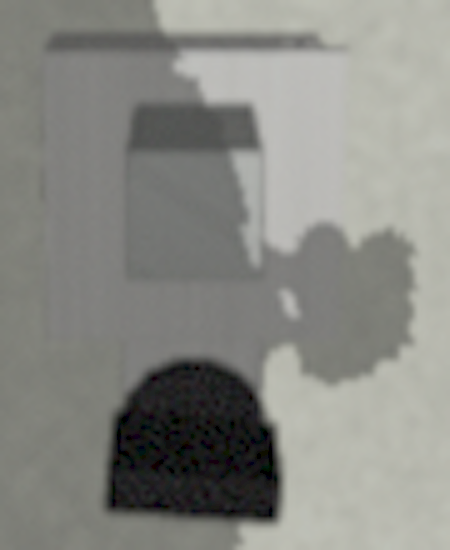

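```bash
python3 - <<'E'
from h import *
w=np.load("w2.npz");K,T=w["K"],w["T"]
f=lambda l:np.array(l)/5+np.array([275,160])-.4
# image right=+x carrier, image top = robot side = +y carrier
px=f([(127,150),(263,150),(265,280),(127,278),(45,48),(347,48)])
M=[(-.012,.02,.067),(.012,.02,.067),(.012,-.004,.067),(-.012,-.004,.067),(-.03,.03,.025),(.03,.03,.025)]
v,r=fit(M,px,K,T,[.563,-.24,1.29]);print(v,r)
v2,r2=fit(M[:4],px[:4],K,T,[.563,-.24,1.29]);print(v2,r2)
c,s=np.cos(v[2]),np.sin(v[2]);post=v[:2]+.008*np.array([-s,c]);print("post",post)
k=px2w(f([(107,510),(277,520)]),.0565,K,T);print("knob far edge",k, np.arctan2(*(k[1]-k[0])[[1,0]]), v[:2]+.05*np.array([s,-c]))
rel([post[0],post[1],.10])
E
```

```text
[ 0.565  -0.2406  1.2874] [[-0.1322 -0.5079]
 [ 0.4892 -0.4755]
 [-0.2729  0.0604]
 [ 0.118   0.4274]
 [-0.6031  0.2375]
 [ 0.3481  0.3068]]
[ 0.5651 -0.2406  1.2897] [[-0.2103 -0.3294]
 [ 0.4077 -0.3589]
 [-0.2904  0.172 ]
 [ 0.1037  0.5982]]
post [ 0.5573 -0.2383]
knob far edge [[ 0.6115 -0.2716  0.0565]
 [ 0.6225 -0.241   0.0565]] 1.2246905719839312 [ 0.613  -0.2546]
pos [ 0.5495 -0.2355  0.2007] toolx [-0.9607  0.2774  0.0017] tooly [0.2774 0.9607 0.0007] toolz [-0.0014  0.0011 -1.    ] shift [-0.0085 -0.0006  0.1007]
```

Emit:
apply_moves:
  series: [-0.008, 0, 0.03, 0, 1, -0.009, -0.001, 0.06, 0, 1, -0.009, -0.001, 0.09, 0, 1, -0.009, -0.001, 0.12, 0, 1, -0.009, -0.001, 0.12, 0, 1]

```text
t: 2.95
position: [0.5568, -0.2372, 0.0775]
eef_rot: [-0.436, -3.105, -0.003]
contact_force: [0.2, 1.2, -0.8]
width: 0.0852
```

```bash
python3 - <<'E'
from h import *
K,T=wristpose(); p,d=optics.get_image("wrist"); np.savez("w3.npz",p=p,d=d,K=K,T=T); cv2.imwrite("pics/w3.png",np.clip(255*(p[:,:,::-1]/255.)**.6,0,255).astype(np.uint8)); rel([.5573,-.2383,.033])
E
```

```text
pos [ 0.5579 -0.2378  0.0805] toolx [-0.9612  0.2757  0.0032] tooly [0.2757 0.9612 0.0008] toolz [-0.0029  0.0017 -1.    ] shift [ 0.0003 -0.0006  0.0475]
```

View pics/w3.png

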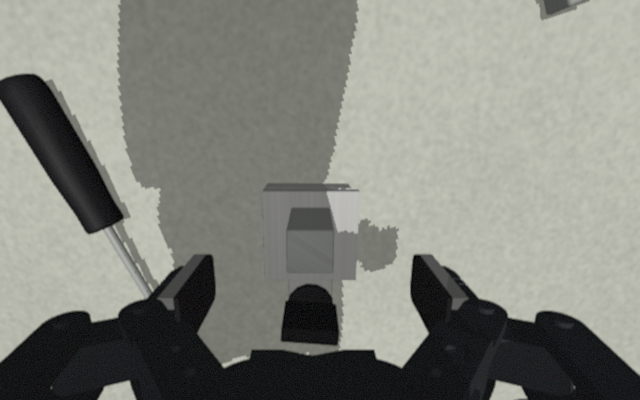

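The post top, from (287,230) to (334,272), sits between the fingers. I'll refit its position from this closer view.

```bash
python3 - <<'E'
from h import *
w=np.load("w3.npz");K,T=w["K"],w["T"];p=w["p"][:,:,::-1]
a=cv2.resize(p[175:350,255:365],None,fx=5,fy=5,interpolation=cv2.INTER_CUBIC)[:600]
cv2.imwrite("pics/w3a.png",np.clip(255*(a/255.)**.5,0,255).astype(np.uint8))
E
```

```text
(no output)
```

View pics/w3a.png

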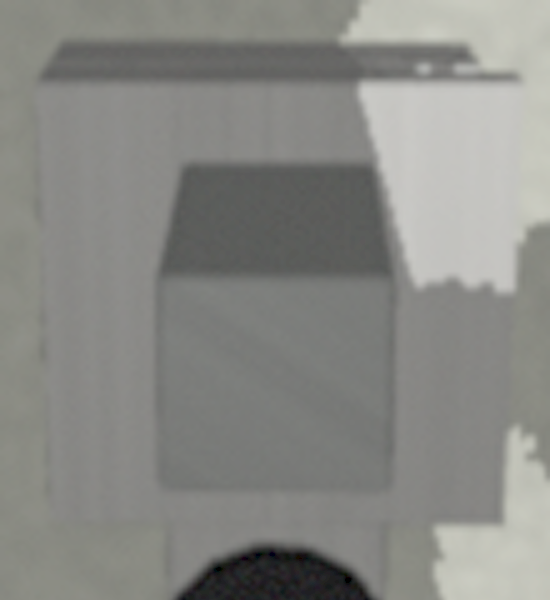

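```bash
python3 - <<'E'
from h import *
w=np.load("w3.npz");K,T=w["K"],w["T"]
px=np.array([(158,274),(395,273),(391,491),(159,488),(40,78),(522,76),(504,523),(47,521)])/5+np.array([255,175])-.4
M=[(-.012,.02,.067),(.012,.02,.067),(.012,-.004,.067),(-.012,-.004,.067),(-.03,.03,.025),(.03,.03,.025),(.03,-.03,.025),(-.03,-.03,.025)]
v,r=fit(M,px,K,T,[.563,-.24,1.29]);print(v,r)
c,s=np.cos(v[2]),np.sin(v[2]);post=v[:2]+.008*np.array([-s,c]);print("post",post)
rel([*post,.033])
E
```

```text
[ 0.565  -0.2408  1.2862] [[-0.4487 -0.5837]
 [ 0.3537 -0.0943]
 [ 0.055   0.1145]
 [ 0.0404  0.4488]
 [-1.094  -0.1495]
 [ 0.315   0.8617]
 [-0.0704 -0.1386]
 [ 0.6112 -0.2544]]
post [ 0.5573 -0.2385]
pos [ 0.5579 -0.2378  0.0805] toolx [-0.9612  0.2757  0.0032] tooly [0.2757 0.9612 0.0008] toolz [-0.0029  0.0017 -1.    ] shift [ 0.0002 -0.0009  0.0475]
```

Emit:
apply_moves:
  series: [0, -0.001, 0.02, 0, 1, 0, -0.001, 0.035, 0, 1, 0, -0.001, 0.047, 0, 1, 0, -0.001, 0.047, 0, 1, 0, -0.001, 0.047, 0, 1]
  grip_force: 70

```text
t: 3.42
position: [0.5586, -0.2406, 0.0356]
eef_rot: [0.44, 3.11, -0.0]
contact_force: [0.4, -0.8, -0.4]
width: 0.0855
```

Emit:
apply_moves:
  series: [0, 0, 0, 0, -0.2, 0, 0, 0, 0, -0.5, 0, 0, 0, 0, -1, 0, 0, 0, 0, -1, 0, 0, 0, 0, -1]
  grip_force: 70

```text
t: 3.83
position: [0.5581, -0.2409, 0.0347]
eef_rot: [0.441, 3.11, -0.0]
contact_force: [-2.4, 4.3, 2.2]
width: 0.0256
```

Emit:
apply_moves:
  series: [0, 0, 0, 0, -1, 0, 0, 0, 0, -1, 0, 0, 0, 0, -1, 0, 0, 0, 0, -1, 0, 0, 0, 0, -1]

```text
t: 4.25
position: [0.5582, -0.2409, 0.0348]
eef_rot: [0.441, 3.11, -0.0]
contact_force: [-1.6, 0.9, 7.8]
width: 0.0231
```

Emit:
apply_moves:
  series: [0, 0, -0.015, 0, -1, 0, 0, -0.04, 0, -1, 0, 0, -0.07, 0, -1, 0, 0, -0.1, 0, -1, 0, 0, -0.1, 0, -1]

```text
t: 4.67
position: [0.5597, -0.2417, 0.1393]
eef_rot: [0.441, 3.104, -0.002]
contact_force: [1.1, -0.7, -3.3]
width: 0.0234
```

```bash
python3 - <<'E'
from h import *
K,T=wristpose(); p,d=optics.get_image("wrist"); np.savez("w4.npz",p=p,d=d,K=K,T=T); cv2.imwrite("pics/w4.png",np.clip(255*(p[:,:,::-1]/255.)**.6,0,255).astype(np.uint8)); print(tool())
E
```

```text
({'t': 4.7167, 'joint_positions': array([ 0.4275,  0.8734, -0.1521,  1.4678,  0.1616,  0.809 ,  1.5067]), 'joint_velocities': array([-0.0029,  0.0636,  0.0051,  0.0467,  0.0051, -0.0418, -0.0059]), 'effort': array([   0.1548, -106.483 ,   -1.6998,  -23.8429,   -0.1518,    1.1672,
          0.156 ]), 'position': array([ 0.5588, -0.2414,  0.1365]), 'eef_rot': array([ 0.4409,  3.1069, -0.0015]), 'contact_force': array([ 0.0357, -0.0148, -6.1978]), 'wrist_torque': array([0.0183, 0.0985, 0.0347]), 'width': 0.023223672791044793}, array([[-0.9605,  0.2782,  0.0034,  0.5588],
       [ 0.2782,  0.9605, -0.0015, -0.2414],
       [-0.0036, -0.0005, -1.    ,  0.1365],
       [ 0.    ,  0.    ,  0.    ,  1.    ]]))
```

View pics/w4.png

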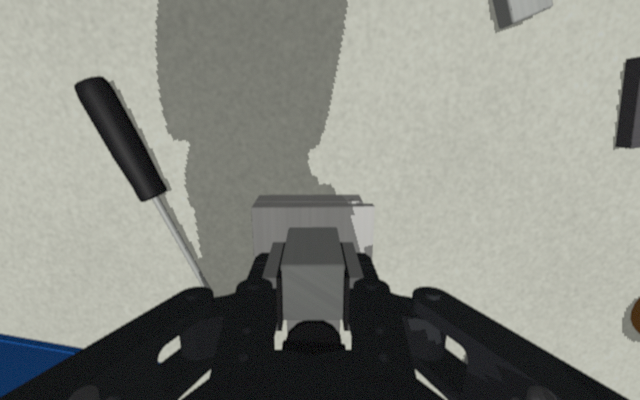

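Emit:
apply_moves:
  series: [0.012, 0.034, 0, -1.5, -1, 0.025, 0.07, 0, -3, -1, 0.037, 0.104, 0, -4.5, -1, 0.05, 0.14, 0, -6, -1, 0.062, 0.174, 0, -7.4, -1]

```text
t: 5.13
position: [0.5456, -0.0547, 0.1331]
eef_rot: [-0.237, -3.13, -0.0]
contact_force: [1.7, -0.3, -5.7]
width: 0.023
```

Emit:
apply_moves:
  series: [0.006, 0.03, 0.01, 0, -1, 0.006, 0.033, 0.03, 0, -1, 0.006, 0.033, 0.04, 0, -1, 0.006, 0.033, 0.04, 0, -1, 0.006, 0.033, 0.04, 0, -1]

```text
t: 5.55
position: [0.5454, -0.024, 0.0937]
eef_rot: [-0.241, -3.131, 0.001]
contact_force: [-0.4, -0.3, -4.1]
width: 0.0232
```

```bash
python3 - <<'E'
from h import *
K,T=wristpose(); p,d=optics.get_image("wrist"); np.savez("w5.npz",p=p,d=d,K=K,T=T); cv2.imwrite("pics/w5.png",np.clip(255*(p[:,:,::-1]/255.)**.6,0,255).astype(np.uint8)); print(tool())
p,d=optics.get_image("scene"); np.savez("s5.npz",p=p,d=d)
cv2.imwrite("pics/s5.png",cv2.resize(p[120:250,260:440,::-1],None,fx=4.4,fy=4.4,interpolation=cv2.INTER_CUBIC))
rel([.5455,-.023,.08])
E
```

```text
({'t': 5.6, 'joint_positions': array([ 0.0461,  0.8626, -0.1158,  1.7339,  0.1682,  0.5553,  1.2442]), 'joint_velocities': array([ 0.0052, -0.0176, -0.0035, -0.0048, -0.0008,  0.0007,  0.    ]), 'effort': array([ -1.1605, -91.0123,  -0.6539, -15.3412,   0.0291,  -0.1657,
        -0.0141]), 'position': array([ 0.5458, -0.0241,  0.0944]), 'eef_rot': array([-0.2415, -3.1319,  0.0009]), 'contact_force': array([ 0.3819,  0.0168, -4.859 ]), 'wrist_torque': array([ 0.0247,  0.0518, -0.0124]), 'width': 0.023077768747182054}, array([[-0.9882,  0.1533, -0.0005,  0.5458],
       [ 0.1533,  0.9882, -0.0005, -0.0241],
       [ 0.0004, -0.0006, -1.    ,  0.0944],
       [ 0.    ,  0.    ,  0.    ,  1.    ]]))
pos [ 0.546  -0.0241  0.0947] toolx [-0.9882  0.1534 -0.0003] tooly [ 0.1534  0.9882 -0.0004] toolz [ 0.0003 -0.0004 -1.    ] shift [0.0006 0.001  0.0147]
```

View pics/w5.png

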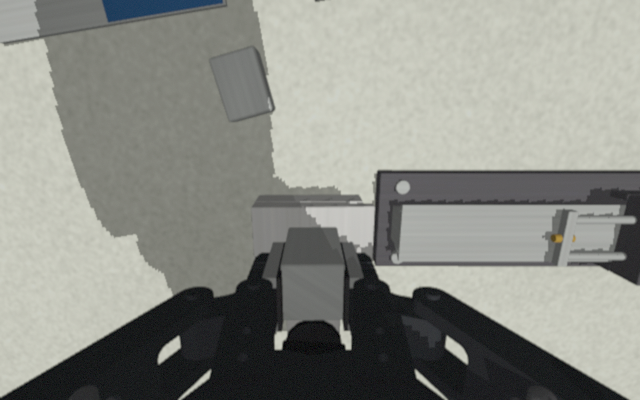

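View pics/s5.png

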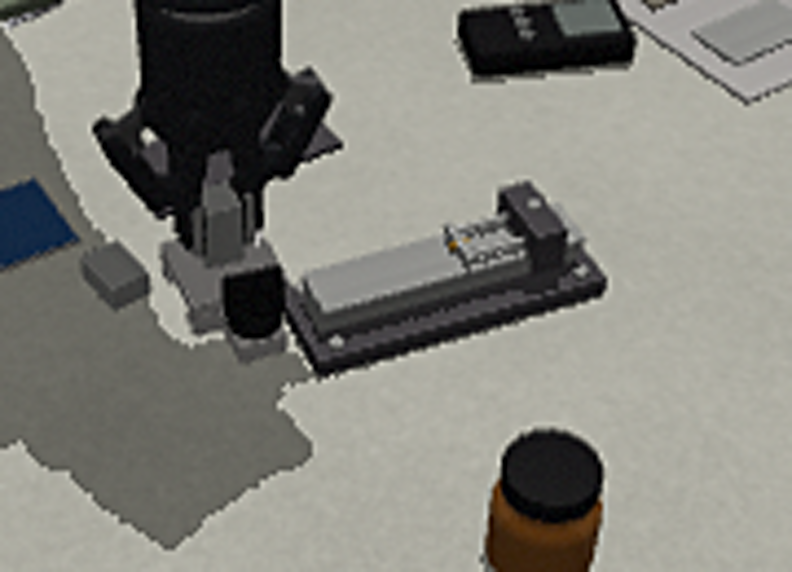

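The wrist view shows the carrier's block edge from (253,207) to (374,205), and the rail, now almost horizontal, with its mouth at about x=397. The scene view agrees: the carrier hangs upright in front of the open end with its knob outward.

```bash
python3 - <<'E'
from h import *
w=np.load("w5.npz");p=w["p"][:,:,::-1]
a=cv2.resize(p[160:280,360:560],None,fx=4,fy=4,interpolation=cv2.INTER_CUBIC)
cv2.imwrite("pics/w5a.png",np.clip(255*(a/255.)**.6,0,255).astype(np.uint8))
a=cv2.resize(p[185:285,240:380],None,fx=5,fy=5,interpolation=cv2.INTER_CUBIC)
cv2.imwrite("pics/w5b.png",np.clip(255*(a/255.)**.5,0,255).astype(np.uint8))
E
```

```text
(no output)
```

View pics/w5a.png

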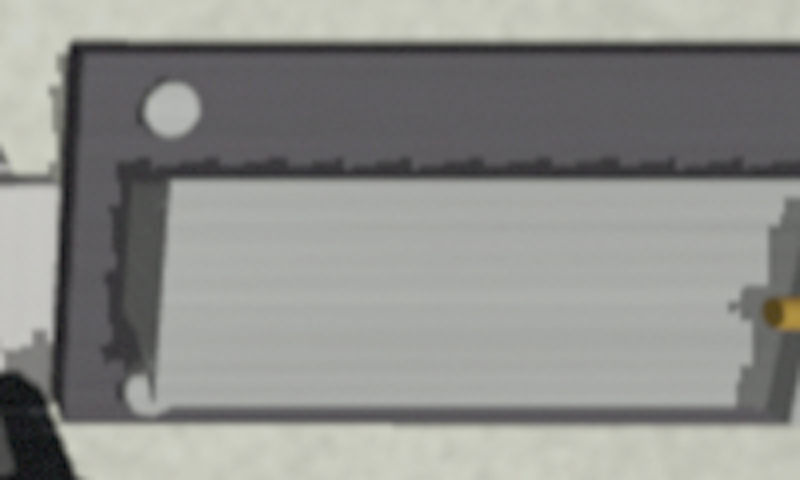

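View pics/w5b.png

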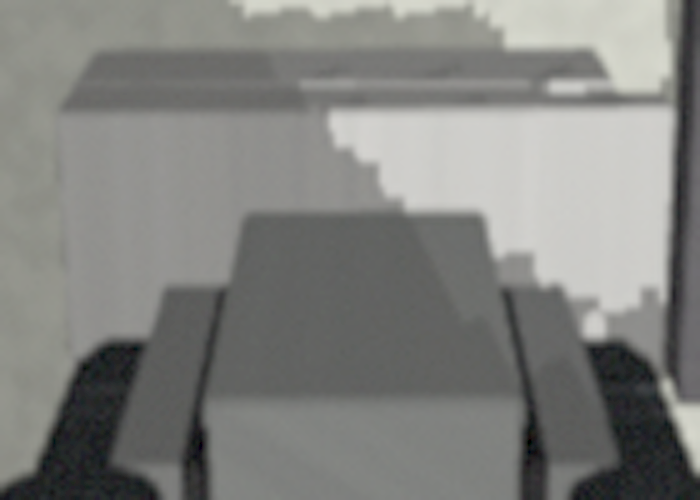

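```bash
python3 - <<'E'
from h import *
w=np.load("w5.npz");K,T=w["K"],w["T"]
A=lambda l:np.array(l)/4+np.array([360,160])-.375
B=lambda l:np.array(l)/5+np.array([240,185])-.4
pr=A([(76,46),(58,418),(170,178),(155,407)])
Mr=[(-.1,.035,.015),(-.1,-.035,.015),(-.09,.02,.039),(-.09,-.02,.039)]
v,r=fit(Mr,pr,K,T,[.575,.12,1.417]);print("rail",v,r.round(2).tolist())
v0,r0=fit(Mr+[(0.0655-.09,.02,.039)],np.r_[pr,A([(800,178)])],K,T,[.575,.12,1.417]);
pc=B([(63,108),(675,100),(205,400),(523,395)])
Mc=[(-.03,.03,.025),(.03,.03,.025),(-.012,.02,.067),(.012,.02,.067)]
for z in (.0586,.0596,.0606):
    u,q=fit(Mc,pc,K,T,[.553,-.024,1.42],z);print("car",z,u,q.round(2).tolist())
    for yaw in (1.414,1.4175,1.421):
        c,s=np.cos(yaw),np.sin(yaw); m=px2w(pr[2:].mean(0),.039,K,T)[0]
        d=u[:2]-m[:2]; print(yaw,"rel mouth: x",d@[c,s]+.03,"y",d@[-s,c])
E
```

```text
rail [0.5744 0.1192 1.4215] [[0.84, 0.83], [0.54, 1.24], [-0.41, -1.79], [-0.84, -0.44]]
car 0.0586 [ 0.5524 -0.0245  1.4287] [[-1.06, 0.74], [-0.21, 1.13], [0.0, -0.84], [1.0, -0.43]]
1.414 rel mouth: x -0.02586218785918247 y 0.00024315928076303918
1.4175 rel mouth: x -0.025860994647886028 y 0.00043867504973946545
1.421 rel mouth: x -0.025859117140103687 y 0.0006341854449520214
car 0.0596 [ 0.552  -0.0244  1.4307] [[-1.51, 0.61], [0.16, 0.75], [-0.29, -0.61], [1.28, -0.32]]
1.414 rel mouth: x -0.025826625528572407 y 0.0006609109030943624
1.4175 rel mouth: x -0.025823970407402037 y 0.0008562996454417015
1.421 rel mouth: x -0.025820631443292254 y 0.0010516778981290954
car 0.0606 [ 0.5516 -0.0243  1.4318] [[-1.98, 0.42], [0.54, 0.42], [-0.61, -0.39], [1.54, -0.17]]
1.414 rel mouth: x -0.025819400489992303 y 0.00107411673394886
1.4175 rel mouth: x -0.02581529919561995 y 0.001269477657829668
1.421 rel mouth: x -0.02581051416453043 y 0.0014648230306250438
```

Emit:
apply_moves:
  series: [-0.0007, 0, 0.012, 0.6, -1, -0.0007, 0, 0.024, 0.6, -1, -0.0007, 0, 0.0338, 0.6, -1, -0.0007, 0, 0.0338, 0.6, -1, -0.0007, 0, 0.0338, 0.6, -1]

```text
t: 6.07
position: [0.5465, -0.0235, 0.0607]
eef_rot: [-0.256, -3.131, 0.0]
contact_force: [0.2, -0.3, -3.9]
width: 0.0232
```

```bash
python3 - <<'E'
from h import *
K,T=wristpose(); p,d=optics.get_image("wrist"); np.savez("w6.npz",p=p,d=d,K=K,T=T); print(tool())
p=p[:,:,::-1]
a=cv2.resize(p[150:290,240:500],None,fx=3,fy=3,interpolation=cv2.INTER_CUBIC)
cv2.imwrite("pics/w6.png",np.clip(255*(a/255.)**.6,0,255).astype(np.uint8))
p,d=optics.get_image("scene")
cv2.imwrite("pics/s6.png",cv2.resize(p[150:220,280:400,::-1],None,fx=6.6,fy=6.6,interpolation=cv2.INTER_CUBIC))
E
```

```text
({'t': 6.1167, 'joint_positions': array([ 0.0371,  0.9196, -0.1011,  1.7483,  0.1742,  0.482 ,  1.2285]), 'joint_velocities': array([-0.0036, -0.0078, -0.0014, -0.0005,  0.    , -0.0011, -0.0005]), 'effort': array([  0.0569, -93.4844,  -0.1063, -13.673 ,   0.0369,  -0.1379,
        -0.0076]), 'position': array([ 0.5468, -0.0234,  0.0611]), 'eef_rot': array([ 0.2562,  3.1307, -0.0001]), 'contact_force': array([-0.2727,  0.2736, -5.049 ]), 'wrist_torque': array([0.0057, 0.0954, 0.0173]), 'width': 0.023058254752827842}, array([[-0.9867,  0.1626,  0.0005,  0.5468],
       [ 0.1626,  0.9867, -0.0001, -0.0234],
       [-0.0005, -0.    , -1.    ,  0.0611],
       [ 0.    ,  0.    ,  0.    ,  1.    ]]))
```

View pics/w6.png

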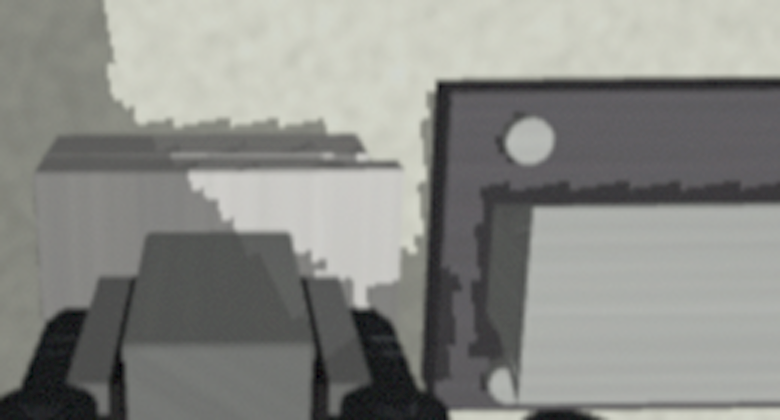

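View pics/s6.png

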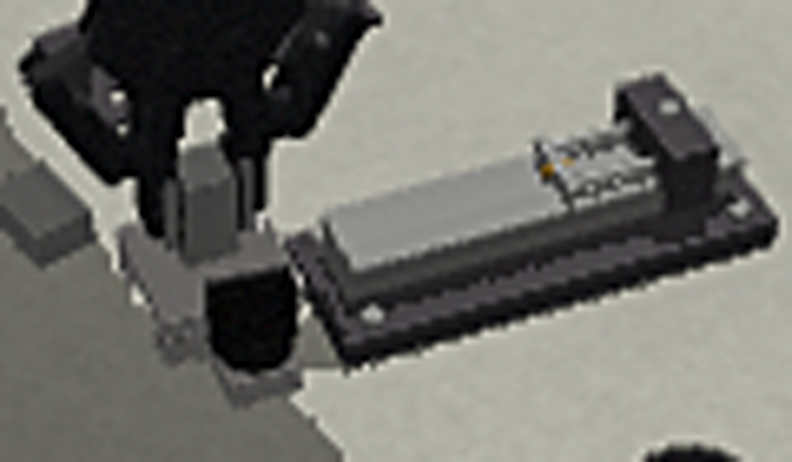

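```bash
python3 - <<'E'
from h import *
w=np.load("w6.npz");K,T=w["K"],w["T"]
A=lambda l:np.array(l)/3+np.array([240,150])-.33
pr=A([(443,84),(425,402),(531,205),(517,402)])
pc=A([(37,172),(403,168),(124,344),(313,343)])
Mc=[(-.03,.03,.025),(.03,.03,.025),(-.012,.02,.067),(.012,.02,.067)]
m=px2w(pr[2:],.039,K,T); print(m, np.linalg.norm(m[0]-m[1])); b=px2w(pr[:2],.015,K,T);print(b,np.linalg.norm(b[0]-b[1]))
for z in (.0252,.0262,.0272):
    u,q=fit(Mc,pc,K,T,[.553,-.024,1.42],z);print("car",z,u,q.round(2).tolist())
    for yaw in (1.414,1.421):
        c,s=np.cos(yaw),np.sin(yaw)
        print(yaw,"rel: x",(u[:2]-m.mean(0)[:2])@[c,s]+.03,"y",(u[:2]-m.mean(0)[:2])@[-s,c], "by base y",(u[:2]-b.mean(0)[:2])@[-s,c])
E
```

```text
[[0.5424 0.0331 0.039 ]
 [0.5807 0.0275 0.039 ]] 0.03867998287049526
[[0.5239 0.0247 0.015 ]
 [0.5922 0.0139 0.015 ]] 0.0691250157646079
car 0.0252 [ 0.5538 -0.0242  1.4175] [[-0.78, 0.25], [0.12, 0.52], [-0.35, -0.17], [1.0, -0.35]]
1.414 rel: x -0.025053872403963652 y -0.0008931341282457723 by base y -0.002669796926711254
1.421 rel: x -0.02505877547743777 y -0.0005077382869598901 by base y -0.0023643398301188417
car 0.0262 [ 0.5534 -0.0241  1.4181] [[-1.22, 0.05], [0.51, 0.24], [-0.65, 0.04], [1.26, -0.18]]
1.414 rel: x -0.02504546544910822 y -0.0004817296857091569 by base y -0.0022583924841746393
1.421 rel: x -0.0250474889209727 y -9.640277199435175e-05 by base y -0.0019530043151533031
car 0.0272 [ 0.553  -0.0241  1.4184] [[-1.67, -0.17], [0.9, -0.01], [-0.97, 0.25], [1.52, 0.01]]
1.414 rel: x -0.025048682570538792 y -7.248739456003746e-05 by base y -0.00184915019302552
1.421 rel: x -0.02504784129094103 y 0.0003128520124256789 by base y -0.0015437495307332725
```

Emit:
apply_moves:
  series: [0, 0.005, 0.0008, 0, -1, 0, 0.01, 0.0008, 0, -1, 0, 0.015, 0.0008, 0, -1, 0, 0.02, 0.0008, 0, -1, 0, 0.023, 0.0008, 0, -1]

```text
t: 6.58
position: [0.5504, 0.0007, 0.0598]
eef_rot: [0.254, 3.131, 0.0]
contact_force: [0.3, 1.2, -5.5]
width: 0.023
```

Emit:
apply_moves:
  series: [0, 0.002, 0, 0, -1, 0, 0.004, 0, 0, -1, 0, 0.006, 0, 0, -1, 0, 0.008, 0, 0, -1]

```text
t: 6.92
position: [0.5516, 0.0075, 0.0597]
eef_rot: [-0.256, -3.131, 0.0]
contact_force: [0.7, -0.2, -4.5]
width: 0.0226
```

Emit:
apply_moves:
  series: [0, 0.002, 0, 0, -1, 0, 0.004, 0, 0, -1, 0, 0.005, 0, 0, -1]

```text
t: 7.17
position: [0.5524, 0.0127, 0.0597]
eef_rot: [-0.256, -3.131, -0.0]
contact_force: [-0.4, 0.3, -4.4]
width: 0.0231
```

Emit:
apply_moves:
  series: [0.0001, 0.0015, 0, 0, -1, 0.0002, 0.003, 0, 0, -1, 0.0003, 0.0045, 0, 0, -1, 0.0003, 0.006, 0, 0, -1]

```text
t: 7.5
position: [0.5531, 0.0184, 0.0597]
eef_rot: [-0.256, -3.131, 0.0]
contact_force: [0.4, -0.6, -3.8]
width: 0.0228
```

Emit:
apply_moves:
  series: [0.0, 0.0015, 0, 0, -1, 0.0, 0.003, 0, 0, -1, 0.0, 0.0045, 0, 0, -1, 0.0001, 0.006, 0, 0, -1]

```text
t: 7.83
position: [0.554, 0.0244, 0.0597]
eef_rot: [-0.256, -3.131, 0.0]
contact_force: [-0.8, -0.2, -5.6]
width: 0.023
```

```bash
python3 - <<'E'
from h import *
K,T=wristpose(); p,d=optics.get_image("wrist"); np.savez("w7.npz",p=p,d=d,K=K,T=T); s=tool()[0];print(s["contact_force"],s["wrist_torque"],s["position"])
p=p[:,:,::-1]
a=cv2.resize(p[150:290,240:500],None,fx=3,fy=3,interpolation=cv2.INTER_CUBIC)
cv2.imwrite("pics/w7.png",np.clip(255*(a/255.)**.6,0,255).astype(np.uint8))
p,d=optics.get_image("scene")
cv2.imwrite("pics/s7.png",cv2.resize(p[150:220,280:400,::-1],None,fx=6.6,fy=6.6,interpolation=cv2.INTER_CUBIC))
E
```

```text
[ 0.7629  0.4892 -5.1316] [ 0.0654  0.1163 -0.01  ] [0.554  0.0248 0.0597]
```

View pics/w7.png

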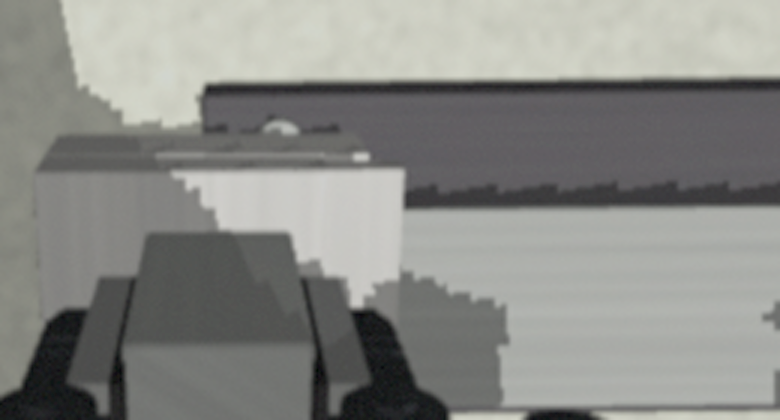

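View pics/s7.png

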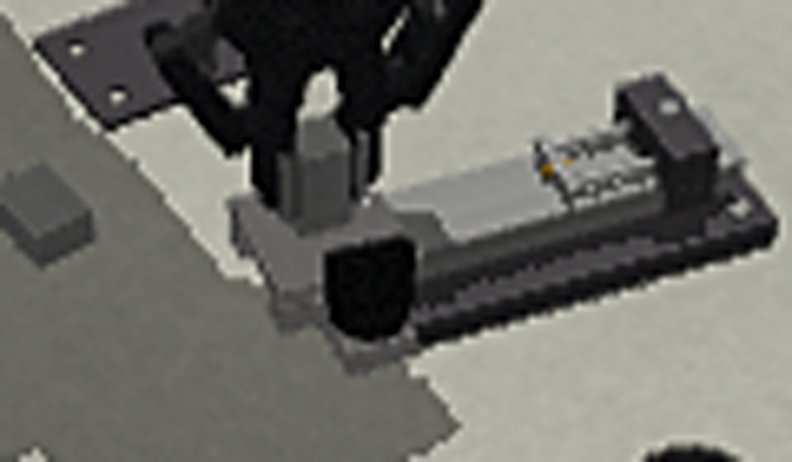

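The carrier is about 23 mm onto the rail, square to it and without contact forces.

Emit:
apply_moves:
  series: [0.0, 0.003, 0, 0, -1, 0.0001, 0.006, 0, 0, -1, 0.0001, 0.009, 0, 0, -1, 0.0001, 0.012, 0, 0, -1, 0.0002, 0.015, 0, 0, -1]

```text
t: 8.35
position: [0.5562, 0.0395, 0.0597]
eef_rot: [0.256, 3.131, -0.0]
contact_force: [0.6, -0.3, -4.9]
width: 0.0229
```

Emit:
apply_moves:
  series: [0, 0, 0.0003, 0, -1, 0, 0, 0.0006, 0, -1, 0, 0, 0.0006, 0, -1]

```text
t: 8.6
position: [0.5561, 0.0389, 0.0591]
eef_rot: [-0.256, -3.131, 0.0]
contact_force: [0.7, 0.4, -5.2]
width: 0.0228
```

Emit:
apply_moves:
  series: [0, 0, 0.0003, 0, -1, 0, 0, 0.0005, 0, -1, 0, 0, 0.0005, 0, -1]

```text
t: 8.85
position: [0.5562, 0.0389, 0.0588]
eef_rot: [0.256, 3.131, -0.0]
contact_force: [-2.8, -1.9, 3.7]
width: 0.0231
```

Emit:
apply_moves:
  series: [0, 0, -0.0002, 0, -1, 0, 0, -0.0003, 0, -1, 0, 0, -0.0003, 0, -1]

```text
t: 9.1
position: [0.5562, 0.039, 0.0588]
eef_rot: [0.256, 3.131, -0.0]
contact_force: [-1.0, -0.8, -2.5]
width: 0.0231
```

Emit:
apply_moves:
  series: [0.0, 0.003, 0, 0, -1, 0.0001, 0.006, 0, 0, -1, 0.0001, 0.009, 0, 0, -1, 0.0001, 0.012, 0, 0, -1]

```text
t: 9.43
position: [0.5581, 0.0515, 0.0589]
eef_rot: [0.255, 3.131, 0.0]
contact_force: [-0.5, -1.5, -2.9]
width: 0.0232
```

```bash
python3 - <<'E'
from h import *
K,T=wristpose(); p,d=optics.get_image("wrist"); np.savez("w8.npz",p=p,d=d,K=K,T=T); s=tool()[0];print(s["contact_force"],s["wrist_torque"],s["position"])
p=p[:,:,::-1]
a=cv2.resize(p[150:290,280:540],None,fx=3,fy=3,interpolation=cv2.INTER_CUBIC)
cv2.imwrite("pics/w8.png",np.clip(255*(a/255.)**.6,0,255).astype(np.uint8))
E
```

```text
[ 0.9451  0.7262 -3.4429] [0.0394 0.0377 0.0015] [0.5582 0.0522 0.0589]
```

View pics/w8.png

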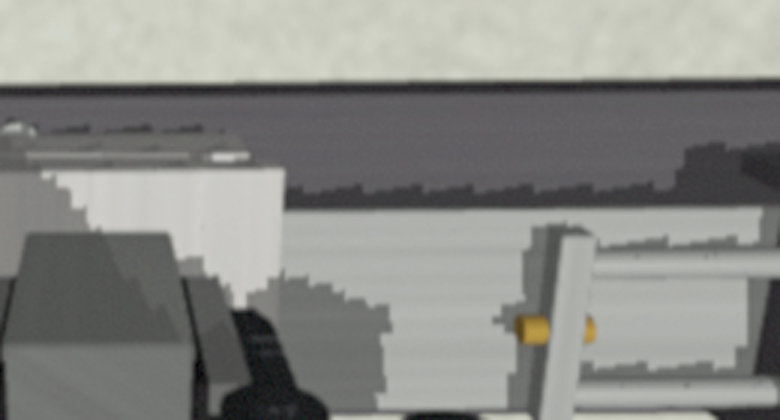

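The carrier is on the rail in light contact. The buffer bar is about 44 mm ahead and the pin tip (515,330 in the crop) about 38 mm ahead.

Emit:
apply_moves:
  series: [0.0, 0.003, 0, 0, -1, 0.0001, 0.006, 0, 0, -1, 0.0001, 0.009, 0, 0, -1, 0.0001, 0.012, 0, 0, -1, 0.0002, 0.015, 0, 0, -1]

```text
t: 9.9
position: [0.5603, 0.0661, 0.0589]
eef_rot: [0.256, 3.131, -0.0]
contact_force: [-0.8, -0.6, -5.0]
width: 0.0227
```

Emit:
apply_moves:
  series: [0.0, 0.003, 0, 0, -1, 0.0001, 0.006, 0, 0, -1, 0.0001, 0.009, 0, 0, -1, 0.0001, 0.012, 0, 0, -1, 0.0002, 0.015, 0, 0, -1]

```text
t: 10.32
position: [0.5625, 0.0809, 0.0589]
eef_rot: [-0.256, -3.131, 0.0]
contact_force: [-0.9, -0.9, -4.4]
width: 0.023
```

```bash
python3 - <<'E'
from h import *
K,T=wristpose(); p,d=optics.get_image("wrist"); np.savez("w9.npz",p=p,d=d,K=K,T=T); s=tool()[0];print(s["contact_force"],s["wrist_torque"],s["position"])
p=p[:,:,::-1]
a=cv2.resize(p[190:290,320:450],None,fx=6,fy=6,interpolation=cv2.INTER_CUBIC)
cv2.imwrite("pics/w9.png",np.clip(255*(a/255.)**.6,0,255).astype(np.uint8))
E
```

```text
[-1.244   1.8193 -3.9732] [0.117  0.0329 0.0095] [0.5626 0.0817 0.0589]
```

View pics/w9.png

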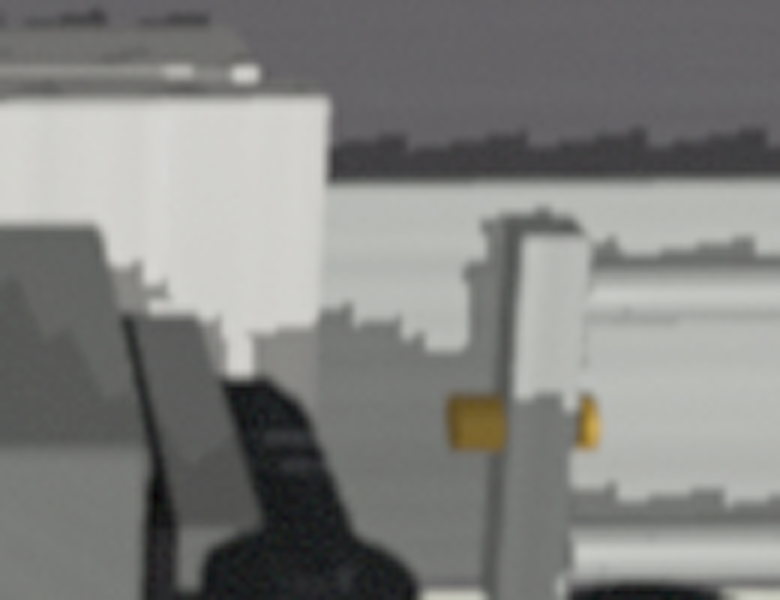

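Emit:
apply_moves:
  series: [0.0, 0.002, 0, 0, -1, 0.0, 0.004, 0, 0, -1, 0.0001, 0.006, 0, 0, -1, 0.0001, 0.008, 0, 0, -1, 0.0001, 0.009, 0, 0, -1]

```text
t: 10.78
position: [0.5639, 0.0899, 0.0589]
eef_rot: [-0.255, -3.131, -0.0]
contact_force: [-0.5, -0.4, -4.4]
width: 0.023
```

Emit:
apply_moves:
  series: [0.0, 0.0007, 0, 0, -1, 0.0, 0.0014, 0, 0, -1, 0.0, 0.002, 0, 0, -1, 0.0, 0.002, 0, 0, -1]

```text
t: 11.12
position: [0.5642, 0.0916, 0.0589]
eef_rot: [0.256, 3.131, -0.0]
contact_force: [0.1, -0.1, -4.7]
width: 0.0229
```

```bash
python3 - <<'E'
from h import *
K,T=wristpose(); p,d=optics.get_image("wrist"); s=tool()[0];print(s["contact_force"],s["wrist_torque"],s["position"])
p=p[:,:,::-1]
a=cv2.resize(p[190:290,320:450],None,fx=6,fy=6,interpolation=cv2.INTER_CUBIC)
cv2.imwrite("pics/w10.png",np.clip(255*(a/255.)**.6,0,255).astype(np.uint8))
E
```

```text
[-0.1632 -1.0773 -4.9648] [ 0.0145  0.0689 -0.0085] [0.5642 0.0915 0.0589]
```

View pics/w10.png

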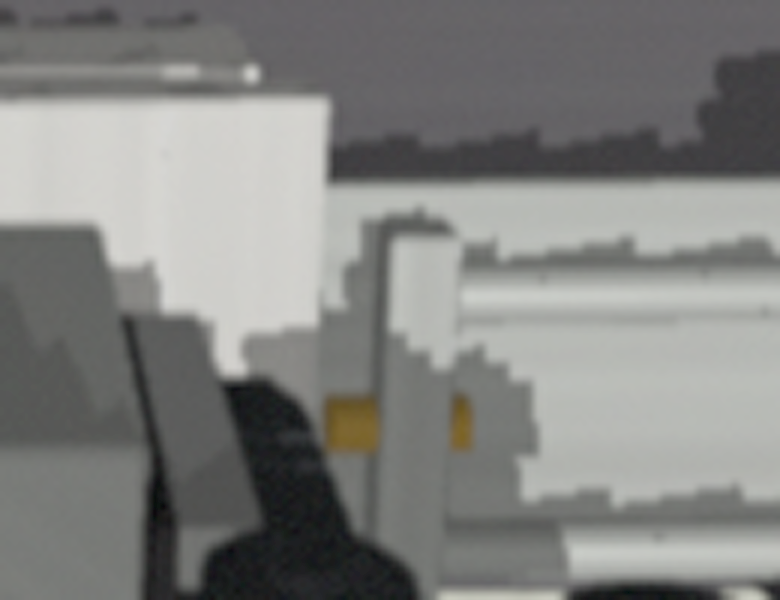

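Emit:
apply_moves:
  series: [0.0, 0.0007, 0, 0, -1, 0.0, 0.0014, 0, 0, -1, 0.0, 0.0021, 0, 0, -1, 0.0, 0.0028, 0, 0, -1, 0.0, 0.0032, 0, 0, -1]

```text
t: 11.58
position: [0.5647, 0.0947, 0.0589]
eef_rot: [-0.256, -3.131, 0.0]
contact_force: [0.8, 0.7, -4.8]
width: 0.0231
```

Emit:
apply_moves:
  series: [0.0, 0.0003, 0, 0, -1, 0.0, 0.0006, 0, 0, -1, 0.0, 0.0006, 0, 0, -1]

```text
t: 11.83
position: [0.5648, 0.0953, 0.0589]
eef_rot: [-0.256, -3.131, 0.0]
contact_force: [0.6, 0.5, -4.6]
width: 0.023
```

Emit:
apply_moves:
  series: [0.0, 0.0003, 0, 0, -1, 0.0, 0.0003, 0, 0, -1]

```text
t: 12.0
position: [0.5648, 0.0955, 0.0589]
eef_rot: [-0.256, -3.131, 0.0]
contact_force: [-0.7, -0.3, -5.4]
width: 0.0228
```

Emit:
apply_moves:
  series: [0.0, 0.0002, 0, 0, -1, 0.0, 0.0002, 0, 0, -1]

```text
t: 12.17
position: [0.5649, 0.0957, 0.0589]
eef_rot: [-0.256, -3.131, 0.0]
contact_force: [-0.4, 0.1, -4.7]
width: 0.0233
```

Still no push from the bar, so I'm continuing in fine steps.

Emit:
apply_moves:
  series: [0.0, 0.0003, 0, 0, -1, 0.0, 0.0003, 0, 0, -1]

```text
t: 12.33
position: [0.5649, 0.0961, 0.0589]
eef_rot: [-0.256, -3.131, 0.0]
contact_force: [0.8, -0.4, -5.2]
width: 0.0229
```

Emit:
apply_moves:
  series: [0.0, 0.0002, 0, 0, -1, 0.0, 0.0002, 0, 0, -1]

```text
t: 12.5
position: [0.565, 0.0962, 0.0589]
eef_rot: [-0.256, -3.131, 0.0]
contact_force: [0.1, 0.3, -5.2]
width: 0.023
```

Emit:
apply_moves:
  series: [0.0, 0.0002, 0, 0, -1, 0.0, 0.0002, 0, 0, -1]

```text
t: 12.67
position: [0.565, 0.0965, 0.0589]
eef_rot: [-0.256, -3.131, 0.0]
contact_force: [-0.7, 0.7, -4.9]
width: 0.0229
```

Emit:
apply_moves:
  series: [0.0, 0.0002, 0, 0, -1, 0.0, 0.0002, 0, 0, -1]

```text
t: 12.83
position: [0.565, 0.0966, 0.0589]
eef_rot: [0.256, 3.131, -0.0]
contact_force: [-0.4, -0.4, -4.1]
width: 0.0229
```

```bash
python3 - <<'E'
from h import *
K,T=wristpose(); p,d=optics.get_image("wrist"); s=tool()[0];print(s["contact_force"],s["wrist_torque"],s["position"])
p=p[:,:,::-1]
a=cv2.resize(p[190:290,320:450],None,fx=6,fy=6,interpolation=cv2.INTER_CUBIC)
cv2.imwrite("pics/w11.png",np.clip(255*(a/255.)**.6,0,255).astype(np.uint8))
E
```

```text
[ 0.3202 -0.7435 -5.0336] [-0.0724  0.1108 -0.0055] [0.565  0.0966 0.0589]
```

View pics/w11.png

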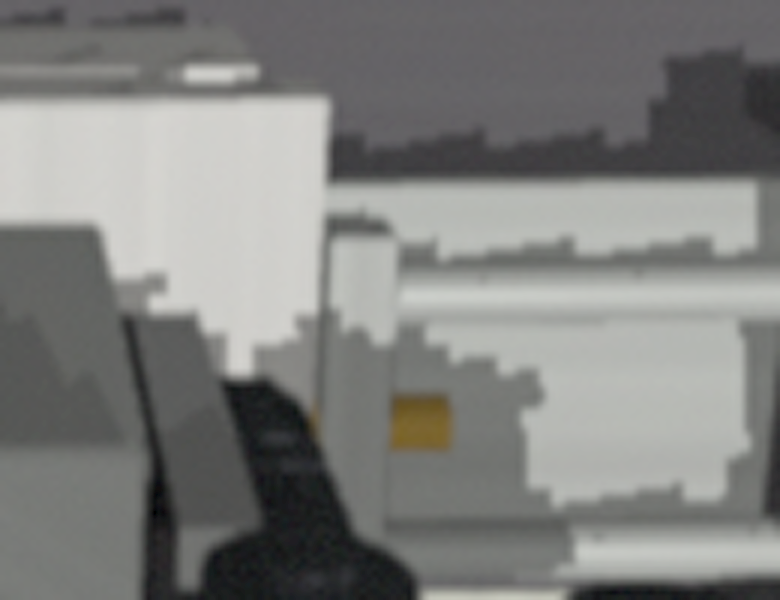

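The bar (crop x≈325) is now almost touching the front face, with the pin nearly pushed in.

Emit:
apply_moves:
  series: [0.0, 0.0002, 0, 0, -1, 0.0, 0.0002, 0, 0, -1]

```text
t: 13.05
position: [0.5651, 0.0968, 0.0589]
eef_rot: [-0.256, -3.131, 0.0]
contact_force: [-0.3, 0.1, -4.7]
width: 0.0232
```

Emit:
apply_moves:
  series: [0.0, 0.0002, 0, 0, -1, 0.0, 0.0002, 0, 0, -1]

```text
t: 13.22
position: [0.5651, 0.097, 0.0589]
eef_rot: [-0.256, -3.131, 0.0]
contact_force: [0.2, 0.8, -5.2]
width: 0.0231
```

Emit:
apply_moves:
  series: [0.0, 0.0002, 0, 0, -1, 0.0, 0.0002, 0, 0, -1]

```text
t: 13.38
position: [0.5651, 0.0971, 0.0589]
eef_rot: [-0.256, -3.131, 0.001]
contact_force: [-0.0, -2.0, -5.0]
width: 0.023
```

Emit:
apply_moves:
  series: [0.0, 0.0002, 0, 0, -1, 0.0, 0.0002, 0, 0, -1]

```text
t: 13.55
position: [0.5651, 0.0971, 0.0589]
eef_rot: [-0.256, -3.131, 0.001]
contact_force: [0.1, -3.2, -3.6]
width: 0.0231
```

Emit:
apply_moves:
  series: [0.0, 0.0002, 0, 0, -1, 0.0, 0.0002, 0, 0, -1]

```text
t: 13.72
position: [0.5651, 0.0972, 0.0589]
eef_rot: [-0.256, -3.131, 0.001]
contact_force: [-0.8, -5.0, -2.6]
width: 0.0231
```

Emit:
apply_moves:
  series: [0.0, 0.0002, 0, 0, -1, 0.0, 0.0003, 0, 0, -1, 0.0, 0.0003, 0, 0, -1, 0.0, 0.0003, 0, 0, -1]

```text
t: 14.05
position: [0.5651, 0.0972, 0.0589]
eef_rot: [-0.256, -3.131, 0.002]
contact_force: [-1.6, -5.7, -2.4]
width: 0.0229
```

```bash
python3 - <<'E'
from h import *
s=tool()[0];print(s["contact_force"],s["wrist_torque"],s["position"])
E
```

```text
[-1.5807 -5.7062 -2.4068] [-1.3992  0.3698 -0.0221] [0.5651 0.0972 0.0589]
```

Emit:
apply_moves:
  series: [0.0, 0.0002, 0, 0, -1, 0.0, 0.0003, 0, 0, -1, 0.0, 0.0003, 0, 0, -1]

```text
t: 14.3
position: [0.5651, 0.0973, 0.0589]
eef_rot: [-0.257, -3.131, 0.002]
contact_force: [-1.3, -7.1, -0.7]
width: 0.023
```

Emit:
apply_moves:
  series: [0, 0, 0, 0, -0.4, 0, 0, 0, 0, -0.2, 0, 0, 0, 0, 0, 0, 0, 0, 0, 0, 0, 0, 0, 0, 0]

```text
t: 14.72
position: [0.5654, 0.0985, 0.059]
eef_rot: [0.255, 3.131, 0.0]
contact_force: [-0.3, -0.2, 0.5]
width: 0.0427
```

```bash
python3 - <<'E'
from h import *
K,T=wristpose(); p,d=optics.get_image("wrist"); s=tool()[0];print(s["contact_force"],s["wrist_torque"],s["position"],s["width"])
p=p[:,:,::-1]
a=cv2.resize(p[170:290,260:450],None,fx=4,fy=4,interpolation=cv2.INTER_CUBIC)
cv2.imwrite("pics/w12.png",np.clip(255*(a/255.)**.6,0,255).astype(np.uint8))
E
```

```text
[-0.2678  0.1905  0.5861] [ 0.0115 -0.0339  0.0073] [0.5654 0.0984 0.059 ] 0.04235576238426432
```

View pics/w12.png

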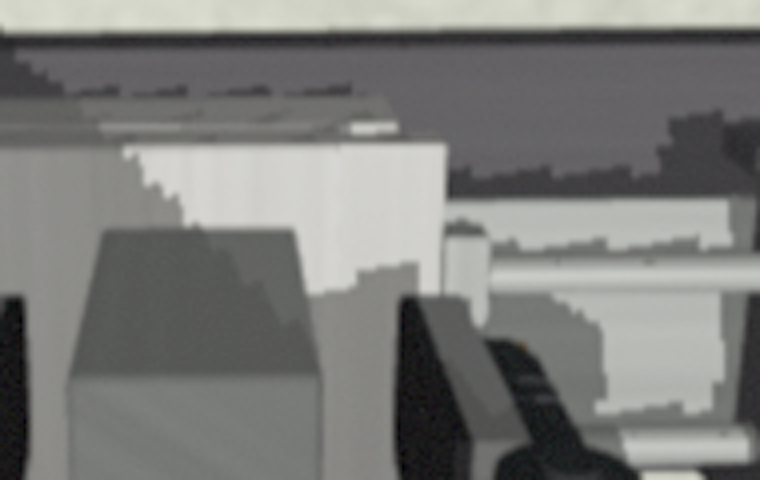

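Emit:
apply_moves:
  series: [0, 0, -0.02, 0, 0, 0, 0, -0.05, 0, 0, 0, 0, -0.08, 0, 0, 0, 0, -0.1, 0, 0]

```text
t: 15.1
position: [0.5657, 0.0984, 0.1615]
eef_rot: [0.256, 3.129, 0.001]
contact_force: [0.3, 0.4, 1.2]
width: 0.0429
```

Emit:
apply_moves:
  series: [-0.01, 0, 0, 7, 0, -0.02, 0, 0, 14, 0, -0.03, 0, 0, 21, 0, -0.04, 0, 0, 28, 0, -0.056, 0, 0, 35, 0]

```text
t: 15.52
position: [0.6206, 0.0895, 0.1591]
eef_rot: [-1.193, -2.906, -0.0]
contact_force: [0.4, 0.1, 0.5]
width: 0.0427
```

Emit:
apply_moves:
  series: [0, 0, 0, 7, 0, 0, 0, 0, 14, 0, 0, 0, 0, 21, 0, 0, 0, 0, 28, 0, 0, 0, 0, 35, 0]

```text
t: 15.93
position: [0.6206, 0.0893, 0.1589]
eef_rot: [-2.013, -2.412, -0.0]
contact_force: [-0.5, 0.8, -0.5]
width: 0.0431
```

Emit:
apply_moves:
  series: [0, 0, 0, 7, 0, 0, 0, 0, 14, 0, 0, 0, 0, 21, 0, 0, 0, 0, 23, 0, 0, 0, 0, 23, 0]

```text
t: 16.35
position: [0.6205, 0.0894, 0.1588]
eef_rot: [2.449, 1.968, -0.0]
contact_force: [-0.6, 0.2, -0.4]
width: 0.0429
```

```bash
python3 - <<'E'
from h import *
K,T=wristpose(); p,d=optics.get_image("wrist"); np.savez("w13.npz",p=p,d=d,K=K,T=T);print(tool())
p=p[:,:,::-1]
cv2.imwrite("pics/w13.png",np.clip(255*(p/255.)**.6,0,255).astype(np.uint8))
rel([.6211,.0889,.1])
E
```

```text
({'t': 16.4, 'joint_positions': array([-0.3583,  0.9041,  0.3723,  1.3753, -0.3645,  0.9299, -0.111 ]), 'joint_velocities': array([ 0.0062, -0.0029, -0.0112, -0.0003,  0.0088, -0.0018,  0.0253]), 'effort': array([ -0.5792, -98.2412,  10.6537, -21.7446,  -0.3089,   0.0622,
        -0.9529]), 'position': array([0.6205, 0.0894, 0.1588]), 'eef_rot': array([ 2.4459,  1.9715, -0.0003]), 'contact_force': array([ 0.2342,  0.0478, -0.0556]), 'wrist_torque': array([-0.0405,  0.0316,  0.0631]), 'width': 0.04305794590419213}, array([[ 0.2123,  0.9772, -0.0001,  0.6205],
       [ 0.9772, -0.2123, -0.0002,  0.0894],
       [-0.0002, -0.0001, -1.    ,  0.1588],
       [ 0.    ,  0.    ,  0.    ,  1.    ]]))
pos [0.6205 0.0894 0.1588] toolx [ 0.2123  0.9772 -0.0002] tooly [ 0.9772 -0.2123 -0.0001] toolz [-0.0001 -0.0002 -1.    ] shift [-0.0003  0.0007  0.0588]
```

View pics/w13.png

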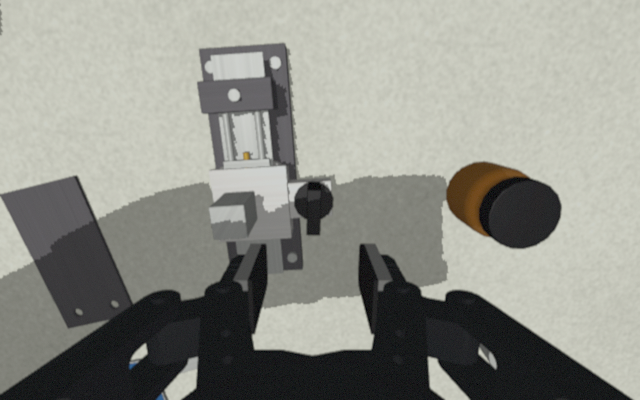

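The knob is centred between the fingers at (313,208), and its bar lines up with the tool x axis. The carrier still touches the bar at about (245,165).

```bash
python3 - <<'E'
from h import *
w=np.load("w13.npz");p=w["p"][:,:,::-1]
a=cv2.resize(p[140:250,200:350],None,fx=5,fy=5,interpolation=cv2.INTER_CUBIC)
cv2.imwrite("pics/w13a.png",np.clip(255*(a/255.)**.4,0,255).astype(np.uint8))
E
```

```text
(no output)
```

View pics/w13a.png

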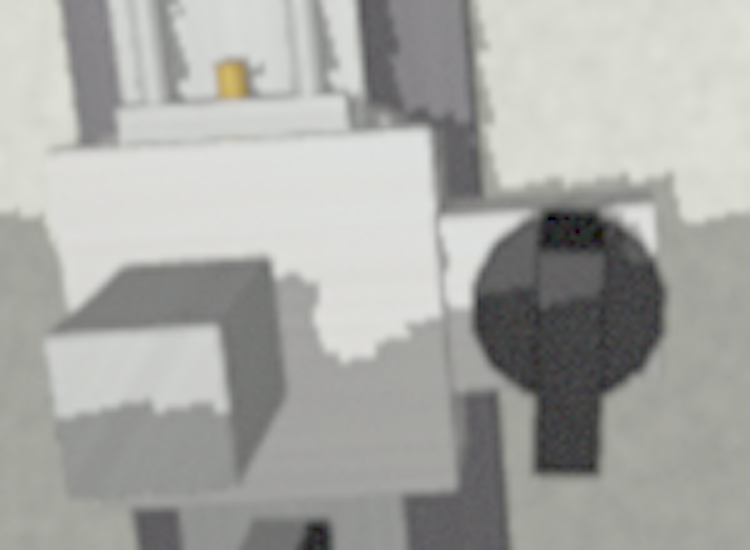

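```bash
python3 - <<'E'
from h import *
w=np.load("w13.npz");K,T=w["K"],w["T"]
px=np.array([(537,250),(607,250),(598,474),(535,472)])/5+np.array([200,140])-.4
k=px2w(px,.0805,K,T);print(k,k.mean(0),np.linalg.norm(k-np.roll(k,1,0),axis=1))
d=k[0]+k[1]-k[2]-k[3];print("bar yaw",np.arctan2(d[1],d[0]))
_,TT=tool();print("tool x yaw",np.arctan2(TT[1,0],TT[0,0]))
rel([*k.mean(0)[:2],.0545])
E
```

```text
[[0.6206 0.1055 0.0805]
 [0.6301 0.1034 0.0805]
 [0.622  0.0713 0.0805]
 [0.6132 0.0736 0.0805]] [0.6215 0.0885 0.0805] [0.0328 0.0097 0.0331 0.0091]
bar yaw 1.3319737835318946
tool x yaw 1.3568639808187766
pos [0.6205 0.0894 0.1588] toolx [ 0.2123  0.9772 -0.0002] tooly [ 0.9772 -0.2123 -0.0001] toolz [-0.0001 -0.0002 -1.    ] shift [-0.0007  0.0011  0.1043]
```

Emit:
apply_moves:
  series: [-0.0007, 0.0011, 0.03, 1.4, -0.4, -0.0007, 0.0011, 0.06, 1.4, -0.4, -0.0007, 0.0011, 0.06, 1.4, -0.4]

```text
t: 16.65
position: [0.6192, 0.0882, 0.0944]
eef_rot: [-2.467, -1.94, 0.008]
contact_force: [-0.6, 0.2, -2.1]
width: 0.0257
```

```bash
python3 - <<'E'
from h import *
K,T=wristpose(); p,d=optics.get_image("wrist"); np.savez("w14.npz",p=p,d=d,K=K,T=T);s=tool()[0];print(s["position"],s["contact_force"],s["width"])
p=p[:,:,::-1]
cv2.imwrite("pics/w14.png",np.clip(255*(p/255.)**.45,0,255).astype(np.uint8))
p,d=optics.get_image("scene")
cv2.imwrite("pics/s14.png",cv2.resize(p[110:220,280:420,::-1],None,fx=5.4,fy=5.4,interpolation=cv2.INTER_CUBIC))
E
```

```text
[0.6203 0.0881 0.0973] [-0.201   0.3973  1.7333] 0.02557561062233013
```

View pics/w14.png

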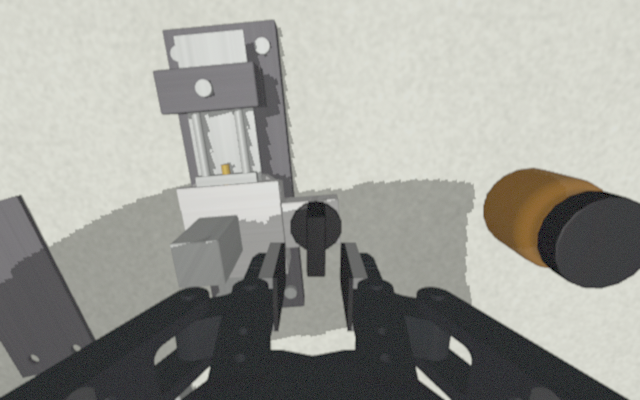

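View pics/s14.png

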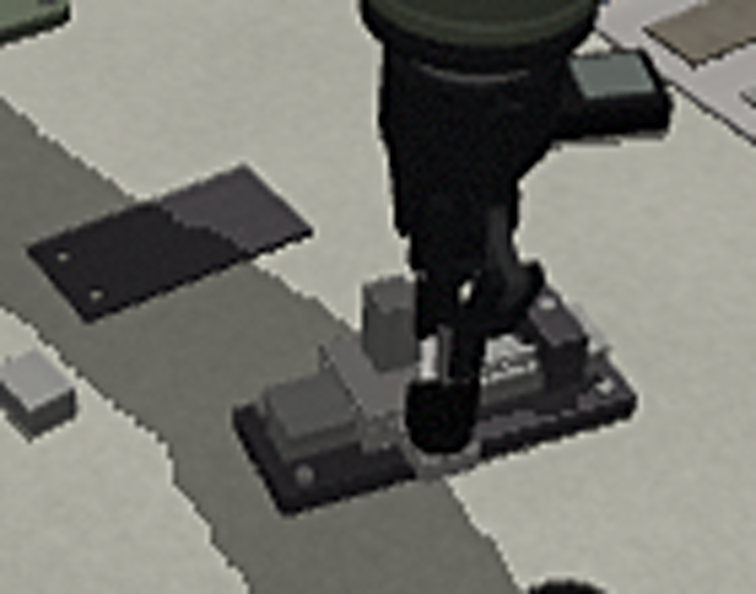

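Emit:
apply_moves:
  series: [0, 0.0005, 0.012, 0, -0.4, 0, 0.0005, 0.024, 0, -0.4, 0, 0.0005, 0.034, 0, -0.4, 0, 0.0005, 0.042, 0, -0.4, 0, 0.0005, 0.042, 0, -0.4]

```text
t: 17.17
position: [0.6213, 0.088, 0.0553]
eef_rot: [-2.47, -1.939, 0.003]
contact_force: [0.5, -0.6, -0.2]
width: 0.0257
```

```bash
python3 - <<'E'
from h import *
K,T=wristpose(); p,d=optics.get_image("wrist"); np.savez("w15.npz",p=p,d=d,K=K,T=T);s=tool()[0];print(s["position"],s["contact_force"],s["width"],s["joint_positions"])
p=p[:,:,::-1]
cv2.imwrite("pics/w15.png",np.clip(255*(p/255.)**.45,0,255).astype(np.uint8))
E
```

```text
[0.6216 0.088  0.0562] [-1.4524  0.0381  0.4231] 0.025444130731639623 [-0.3353  1.0417  0.321   1.4404 -0.4211  0.729  -0.0861]
```

View pics/w15.png

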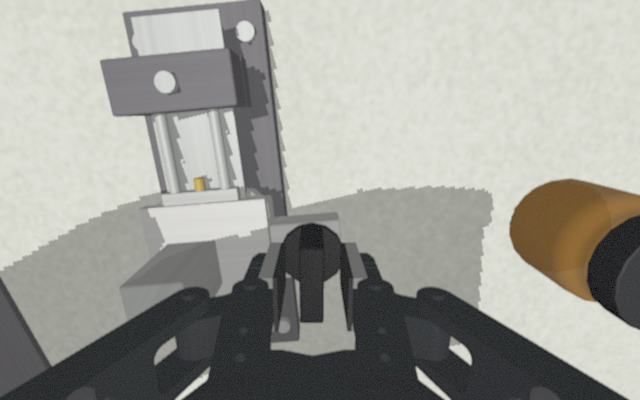

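Emit:
apply_moves:
  series: [0, 0, 0, 0, -0.6, 0, 0, 0, 0, -0.8, 0, 0, 0, 0, -1, 0, 0, 0, 0, -1, 0, 0, 0, 0, -1]
  grip_force: 40

```text
t: 17.63
position: [0.6222, 0.088, 0.0574]
eef_rot: [2.471, 1.939, 0.001]
contact_force: [-1.6, -0.0, 6.3]
width: 0.0093
```

```bash
python3 - <<'E'
from h import *
K,T=wristpose(); p,d=optics.get_image("wrist");s=tool()[0];print(s["position"],s["contact_force"],s["wrist_torque"],s["width"])
cv2.imwrite("pics/w16.png",np.clip(255*(p[:,:,::-1]/255.)**.45,0,255).astype(np.uint8))
E
```

```text
[0.6222 0.0881 0.0574] [-0.8195 -0.7194  6.5411] [-0.0183  0.4412  0.1532] 0.009268060051450346
```

View pics/w16.png

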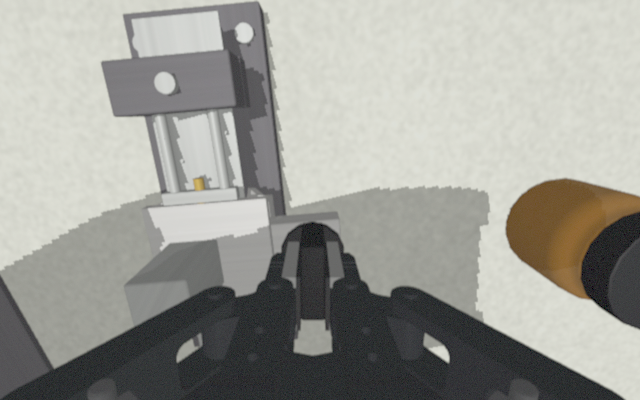

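The bar is gripped at 9.3 mm. I'm turning it clockwise while watching torque and carrier position.

Emit:
apply_moves:
  series: [0, 0, 0, 4, -1, 0, 0, 0, 8, -1, 0, 0, 0, 12, -1, 0, 0, 0, 16, -1, 0, 0, 0, 20, -1]

```text
t: 18.1
position: [0.6222, 0.0881, 0.0574]
eef_rot: [2.773, 1.476, 0.001]
contact_force: [-1.7, -0.9, 4.9]
width: 0.0094
```

```bash
python3 - <<'E'
from h import *
K,T=wristpose(); p,d=optics.get_image("wrist");s=tool()[0];print(s["position"],s["contact_force"],s["wrist_torque"],s["width"])
cv2.imwrite("pics/w17.png",np.clip(255*(p[:,:,::-1]/255.)**.45,0,255).astype(np.uint8))
E
```

```text
[0.6222 0.088  0.0574] [-1.4294 -1.0392  7.3143] [-0.1307  0.3802 -0.0758] 0.009134939633218458
```

View pics/w17.png

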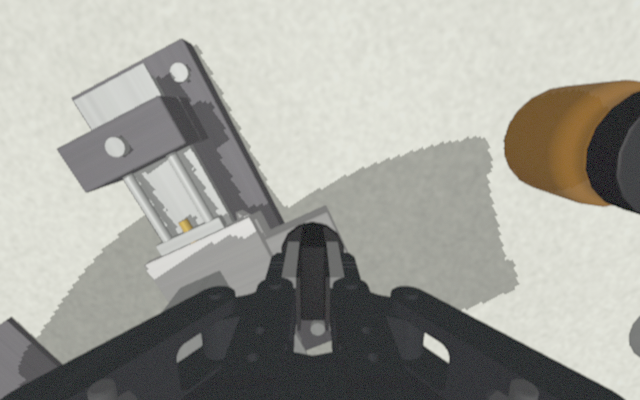

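Emit:
apply_moves:
  series: [0, 0, 0, 4, -1, 0, 0, 0, 8, -1, 0, 0, 0, 12, -1, 0, 0, 0, 16, -1, 0, 0, 0, 20, -1]

```text
t: 18.57
position: [0.6223, 0.088, 0.0574]
eef_rot: [2.987, 0.973, 0.001]
contact_force: [-0.9, -1.4, 6.1]
width: 0.0089
```

Emit:
apply_moves:
  series: [0, 0, 0, 4, -1, 0, 0, 0, 8, -1, 0, 0, 0, 12, -1, 0, 0, 0, 16, -1, 0, 0, 0, 20, -1]

```text
t: 18.98
position: [0.6223, 0.0879, 0.0574]
eef_rot: [3.11, 0.439, 0.001]
contact_force: [-0.5, -1.4, 6.0]
width: 0.009
```

```bash
python3 - <<'E'
from h import *
K,T=wristpose(); p,d=optics.get_image("wrist");s,TT=tool();print(s["position"],s["contact_force"],s["wrist_torque"],s["width"],np.arctan2(TT[1,0],TT[0,0]))
cv2.imwrite("pics/w18.png",np.clip(255*(p[:,:,::-1]/255.)**.45,0,255).astype(np.uint8))
E
```

```text
[0.6223 0.088  0.0574] [-0.4993 -0.3638  7.7985] [-0.192   0.2611  0.0129] 0.009043490511731473 0.2747133771863597
```

View pics/w18.png

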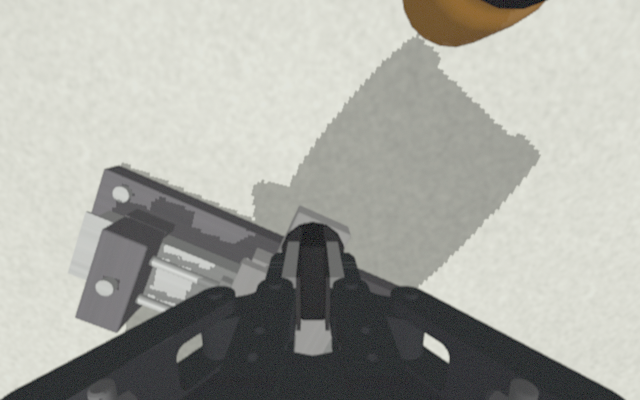

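Emit:
apply_moves:
  series: [0, 0, 0, 3, -1, 0, 0, 0, 6, -1, 0, 0, 0, 8, -1, 0, 0, 0, 10, -1]

```text
t: 19.37
position: [0.6223, 0.0879, 0.0574]
eef_rot: [3.137, 0.169, 0.001]
contact_force: [-1.1, -0.6, 6.7]
width: 0.0096
```

```bash
python3 - <<'E'
from h import *
s,TT=tool();print(s["position"],s["contact_force"],s["wrist_torque"],s["width"],np.arctan2(TT[1,0],TT[0,0]))
E
```

```text
[0.6223 0.0879 0.0574] [-1.1283 -0.6332  6.7301] [-0.2063  0.2497  0.16  ] 0.009554220510689394 0.1075787431952355
```

Emit:
apply_moves:
  series: [0, 0, 0, 1.5, -1, 0, 0, 0, 3, -1, 0, 0, 0, 3, -1]

```text
t: 19.62
position: [0.6223, 0.0879, 0.0574]
eef_rot: [3.14, 0.087, 0.001]
contact_force: [0.1, -1.0, 6.9]
width: 0.0091
```

```bash
python3 - <<'E'
from h import *
s,TT=tool();print(s["position"],s["contact_force"],s["wrist_torque"],s["width"],np.arctan2(TT[1,0],TT[0,0]))
E
```

```text
[0.6223 0.0879 0.0574] [ 0.0517 -1.0007  6.8537] [-0.217   0.2977  0.1876] 0.009102145053648616 0.05538287801466382
```

Emit:
apply_moves:
  series: [0, 0, 0, 1.5, -1, 0, 0, 0, 3, -1, 0, 0, 0, 3, -1]

```text
t: 19.87
position: [0.6222, 0.0876, 0.0574]
eef_rot: [3.141, 0.006, 0.001]
contact_force: [-1.4, -2.8, 6.9]
width: 0.0089
```

```bash
python3 - <<'E'
from h import *
K,T=wristpose();p,d=optics.get_image("wrist")
cv2.imwrite("pics/w19.png",np.clip(255*(p[:,:,::-1]/255.)**.45,0,255).astype(np.uint8))
s,TT=tool();print(s["position"],s["contact_force"],s["wrist_torque"],s["width"],np.arctan2(TT[1,0],TT[0,0]))
E
```

```text
[0.6222 0.0876 0.0574] [-1.1214 -3.495   6.7464] [-0.7359  0.4392  0.9344] 0.009209091439634264 0.004939865108155362
```

View pics/w19.png

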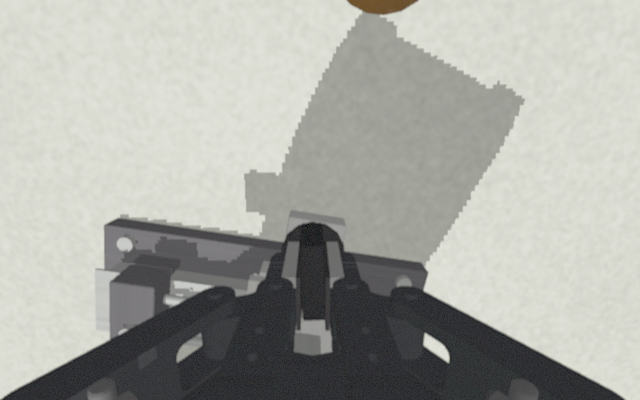

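The torque jumped from 0.19 to 0.93 N m, so the knob is against its hard end. I'll ease back slightly, let go and lift.

Emit:
apply_moves:
  series: [0, 0, 0, -1.5, -1, 0, 0, 0, -2.5, -1, 0, 0, 0, -2.5, -0.8, 0, 0, 0, -2.5, -0.4, 0, 0, 0, -2.5, -0.2]

```text
t: 20.33
position: [0.622, 0.0882, 0.0569]
eef_rot: [-3.141, -0.075, -0.0]
contact_force: [0.5, -0.6, 0.3]
width: 0.0327
```

Emit:
apply_moves:
  series: [0, 0, 0, 0, -0.2, 0, 0, -0.02, 0, -0.2, 0, 0, -0.05, 0, -0.2, 0, 0, -0.085, 0, -0.2, 0, 0, -0.12, 0, -0.2]

```text
t: 20.75
position: [0.6216, 0.088, 0.1782]
eef_rot: [3.14, 0.075, -0.001]
contact_force: [0.9, 1.2, -0.9]
width: 0.0337
```

```bash
python3 - <<'E'
from h import *
K,T=wristpose();p,d=optics.get_image("wrist");np.savez("w20.npz",p=p,d=d,K=K,T=T)
cv2.imwrite("pics/w20.png",np.clip(255*(p[:,:,::-1]/255.)**.5,0,255).astype(np.uint8))
s,TT=tool();print(s["position"],s["contact_force"],s["wrist_torque"],s["width"])
E
```

```text
[0.6237 0.0875 0.185 ] [ 0.706  -0.3101 10.811 ] [-0.035  -0.0552  0.0279] 0.034264390309080954
```

View pics/w20.png

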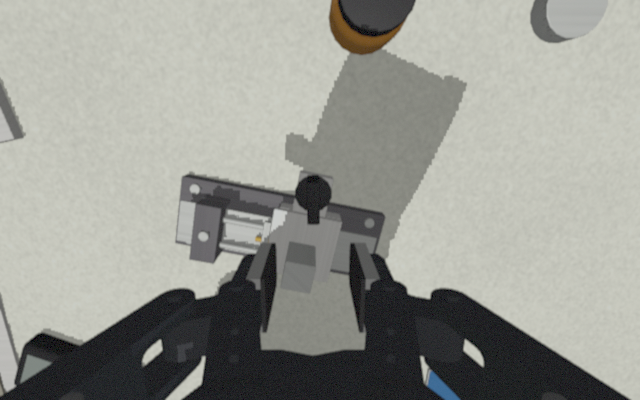

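Emit:
apply_moves:
  series: [-0.03, 0, -0.02, 0, -0.2, -0.06, 0, -0.04, 0, -0.2, -0.09, 0, -0.04, 0, -0.2, -0.12, 0, -0.04, 0, -0.2, -0.12, 0, -0.04, 0, -0.2]

```text
t: 21.22
position: [0.4975, 0.0824, 0.2173]
eef_rot: [-3.139, -0.074, 0.004]
contact_force: [-0.1, 0.9, 0.7]
width: 0.0341
```

```bash
python3 - <<'E'
from h import *
print(tool()[0])
K,T=wristpose();p,d=optics.get_image("wrist");np.savez("w21.npz",p=p,d=d,K=K,T=T)
cv2.imwrite("pics/w21.png",np.clip(255*(p[:,:,::-1]/255.)**.5,0,255).astype(np.uint8))
a=np.load("w20.npz")["p"][:,:,::-1]
a=cv2.resize(a[165:300,170:390],None,fx=3.6,fy=3.6,interpolation=cv2.INTER_CUBIC)
cv2.imwrite("pics/w20a.png",np.clip(255*(a/255.)**.45,0,255).astype(np.uint8))
q,_=optics.get_image("scene")
cv2.imwrite("pics/s21.png",cv2.resize(q[110:260,180:420,::-1],None,fx=3.3,fy=3.3,interpolation=cv2.INTER_CUBIC))
E
```

```text
{'t': 21.2167, 'joint_positions': array([-0.6294,  0.7498,  0.7891,  1.7689, -0.6603,  0.9119, -1.0725]), 'joint_velocities': array([ 0.036 ,  0.064 , -0.0093, -0.1974, -0.0007,  0.0739, -0.0441]), 'effort': array([ -2.421 , -80.7278,  15.1902, -13.1523,  -0.1245,  -2.073 ,
         0.9858]), 'position': array([0.4975, 0.0824, 0.2173]), 'eef_rot': array([-3.1391, -0.0738,  0.0045]), 'contact_force': array([-0.1133,  0.8563,  0.6522]), 'wrist_torque': array([-0.0101,  0.005 , -0.0198]), 'width': 0.03411571683155873}
```

View pics/w20a.png

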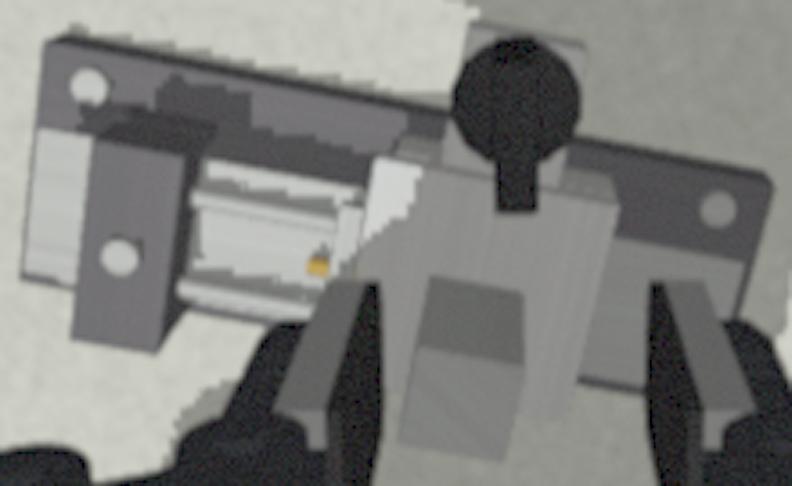

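View pics/s21.png

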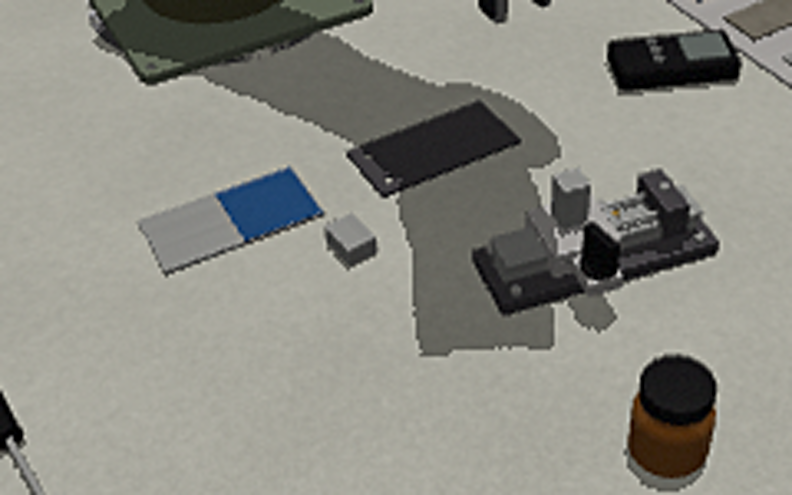

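View pics/w21.png

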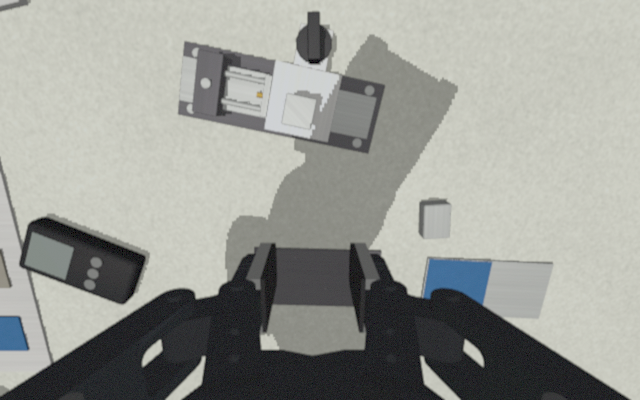

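The carrier's front face is flush with the buffer bar, the pin shows behind the bar, and the knob bar stands across the rail. Nothing else has visibly moved and the arm is clear, so I'm handing in.

Emit:
apply_moves:
  series: [0, 0, 0, 0, -0.2, 0, 0, 0, 0, -0.2, 0, 0, 0, 0, -0.2]

```text
t: 21.57
position: [0.5026, 0.0821, 0.2167]
eef_rot: [3.14, 0.076, -0.0]
contact_force: [0.4, -0.1, 1.2]
width: 0.0343
```

```bash
python3 - <<'E'
from h import *
print(tool()[0]["joint_velocities"])
print(order.close_job())
E
```

```text
[ 0.0001 -0.0017  0.0006  0.0057  0.0012 -0.0037  0.0007]
the job is handed in; nothing more can be done
None
```

The carrier is on the rail, pressed home against the buffer bar and clamped. I handed the job in at about 21.6 s; the hand-in reported no verdict.

- **Sliding on:** I gripped the post and slid the carrier on from the open end, funnel first and knob away from the robot. Every contact force read on the way stayed under 10 N.
- **Pressing home:** I advanced in 0.2–0.3 mm steps until the bar pushed back, and read about 7 N before letting go.
- **Clamping:** I turned the knob clockwise until the torque jumped from about 0.2 to 0.9 N m. The tool angle then put it at about 1.35–1.4 rad, so it is at its end. I eased back 2.5° before opening the fingers.

**Last checks:** The pictures show the front face flush with the bar, the brass pin pushed through behind it, and the knob bar standing across the rail. The bystanders in the last views look undisturbed, though I did not measure them or take a last top picture. The arm was at rest and clear of everything.

**Disagreements:**
- The camera fits of rail and carrier disagreed by 1–2 mm, depending on the height of the feature used. The fit of the slot and the contact forces settled it.
- I had no direct reading of the pin or of the knob joint; both are judged from pictures, torque and tool angle.

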